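Unpack the delivery crate and shelve the jars by height

ROBOT

A 7-joint arm with a two-finger parallel gripper is mounted at the origin on the work surface. World frame = base frame: x ahead of the robot, y to its left, z up, the work surface at z = 0. Lengths are in m, angles in rad, forces in N, time in s.
With the tool pointing down it reaches from about 0.4 to 0.85 m from the base axis. Payload 4.4 kg.
Tool frame: the origin (TCP) lies on the centre line of the jaws, within the pads' length; the fingertips stand 19 mm ahead of it and the grasp point (between the pads) is the TCP; y points along the fingers, z is the direction in which the jaws open and shut, and the axes are right-handed (so a half turn about y gives the same grasp; the last joint's range is limited). The gripper opens to 94 mm and grips with 3 to 60 N. Pads are 16 mm wide; open, the fingers measure 119 mm over their backs; the gripper's body (75 mm by 177 mm) begins 78 mm behind the grasp point.
Start: joints at [1.191, 0.628, 0.038, 1.517, -0.027, 0.996, -0.02], TCP at [0.201, -0.618, 0.187] pointing down, gripper open.
Joint ranges: [-3.06, 3.06], [-0.37, 2.12], [-1.25, 1.32], [0.18, 2.47], [-1.1, 4.24], [0.23, 1.98], [-2.94, 2.94]. Speed limits (rad/s): [2.57, 2.57, 3.14, 3.14, 3.14, 3.14, 3.14].

INTERFACE

Orientations are given as a 3x3 rotation matrix whose columns are the frame's x, y, z axes.
In Python, from station import state, snapshot, calibration, hand_in, look_for gives the robot as it stands.
- The arm moves only by the shell command python3 -m creep 'ROWS' [OPENING] [FORCE]. ROWS is JSON, one flat list of numbers, 6 for each row, row after row: the shift along the world's x, y, z in mm, then the turn, a rotation vector about the world's x, y, z in units of 8 degrees (1.0 is 8 degrees). In form: [tx, ty, tz, rx, ry, rz, tx, ty, tz, rx, ry, rz, ...]. A call has 1 to 12 rows; each row is the pose to reach, as a shift and turn from the pose commanded when the call began; what a row does not reach only later rows make up. A row lasts 1/8 s, in which the tool goes at most 62.5 mm and 10.7 degrees, less where a joint would pass 70% of its speed; a pose out of reach is approached as far as the arm can. A call with a gripper value outside its range is refused whole. OPENING is the closure, from 0 (fully open) to 1 (shut), set as the call begins (- or left out, the last holds). The fingers move at their own pace and stop on an object; FORCE is the grip in N (left out, the last holds). Time passes only in rows, so rows that repeat a pose let the fingers close. It gives the time, the measured TCP pose, the force and the opening at its end, in the units of the state.
- state(): the state, without advancing time (a new reading comes with each control period).
- snapshot(name): name is "side" or "top"; returns (picture, depth): 420x560x3 uint8, red, green, blue; 420x560 float32, m along the optical axis (not along the pixel's ray), 0 where there is no reading.
- calibration(name): a dict with "intrinsics" (3x3 intrinsics, pixels), "D" ([k1, k2, p1, p2, k3] as OpenCV has them; the pictures are not rectified), "R" (3x3) and "t" (3): a world point X has camera coordinates R X + t. Camera axes: x right, y down, z forward; pixel columns grow to the right and rows downward; lengths in m; the calibration is good to about 2 mm. A picture is of the moment at which its call begins. calibration takes no time and is no camera call.
- hand_in(): hands the job in, once; it reports no verdict.
Trained networks look in the newest picture that a camera, given by its name, has taken for a name from the list of things; names that differ only in an ending like _2 or _b are one class to them, and where a whole thing is asked for, a point or a joint stands for the part that bears it (a point fixed in the world has none). Each returns a list of dicts, best first, with "p" (0 to 1); they miss things now and then, are a little off and sometimes report something else, mostly with a low value. They report only what shows in the picture. A call takes as long as a camera call.
- look_for(label, camera): "location" ([x, y, z] in m, in world coordinates, good to about 4 mm: the middle of the surface that is visible of it).
The state is a dict: "time_s": time; "q": joint angles; "joint_velocities": joint speeds; "effort": joint torques, N m; "ee_pos": TCP position; "tool_rot": TCP orientation; "force": force on the tool from outside, world axes, zero at the start; "moment": the same for the moment, N m; "finger_gap": finger opening in m.
Only numpy, scipy, OpenCV 4.12 (cv2) and the standard library are available. Lean on these libraries where they do the work, as an engineer would, in place of code of your own. Each camera call takes 0.05 s, during which the arm holds its last target.

TASK

Lever the delivery crate's lid up with the blade of the palette knife (not with the fingers), open it and put the knife back on the red mat. Shelve every jar, those in the crate and those on the counter, upright on the tier of the rack made for its height (short ones on the low tier, medium ones on the tier above it, a tall one in the tall bay beside them), each slid right in so that it sticks out no more than 15 mm from under the board above it. Shut the empty crate's lid again, and leave the other kitchen things where they are.

Things in the scene. Friction and masses are not known exactly. Their poses are not given: they have to be found in the camera images.
- rack: Fixed stepped rack of aluminium boards on dark 12 square posts (at x 136 and 214, y -150, 40, 150), open on all sides; 220 deep, 312 wide, 193 high. Origin: middle of the bottom board's front edge, on the counter; x runs inwards, away from the robot, y to its left, z up. Bottom board x 0-220, z 0-15. Rails 12 high at x 214 stop jars at the back of the bottom and middle boards.
- low_tier (a point): LOW TIER, for short jars, clearance 70: rack y -144 to 34, on the bottom board (top z 15), under the middle board (z 85 to 95). This point: on the bottom board, mid-width of the tier, straight below the front edge of the board above (rack x 65, y -55, z 15). The 65 in front of it is open above: a landing from which a jar can be pushed in. Axes as the rack's.
- mid_tier (a point): MIDDLE TIER, for medium jars, clearance 88: rack y -144 to 34, on the middle board (x 65 to 220, top z 95), under the top board (z 183 to 193). This point: on the middle board, mid-width, straight below the top board's front edge (rack x 130, y -55, z 95); the 65 in front of it is an open landing. Axes as the rack's.
- tall_bay (a point): TALL BAY, for the tall jar, clearance 108: rack y 46 to 144, on the bottom board (top z 15), under a board at z 123 to 133. This point: on the bottom board, mid-width, straight below that board's front edge (rack x 100, y 95, z 15); the 100 in front of it is an open landing. Axes as the rack's.
- crate: Fixed blue delivery crate, 170 (x) x 200 (y) x 85 high, walls and floor 5, with a hinged grey lid. Origin: centre of its underside; +x points to the hinge side (to the robot's right). On the -x side a flange (x -105 to -85, top z 76) leaves a slot under the overhanging lid, 9 high (z 76 to 85), 20 deep, 200 wide, closed behind by the crate wall: the blade goes in here.
- lid (a joint): Lid angle in rad: 0 shut, growing as it opens, 1.9 at most (leaning back past upright). The lid is 192 long from hinge to free edge, 210 wide, 8 thick, 150 g; it overhangs the crate's -x wall by 22. The hinge is stiff (0.2 N m of friction): the lid stays at whatever angle it is left, and about 2 N at the free edge moves it.
- lid_hinge (a point): The middle of the lid's hinge axis, at the height of the lid's underside when shut (crate x 85, z 85). Its axes are the crate's; the hinge axis is its y.
- lid_lip (a point): Middle of the free edge of the lid, on its underside; 192 from the hinge axis. It moves with the lid.
- mat: Fixed red mat on the counter, 260 (x) x 120 (y) x 5. Origin: centre of its underside.
- knife: Palette knife: black handle 100 x 20 wide x 24 high and a stiff steel blade 110 x 36 wide x 3 thick, in line, 210 overall, 120 g. Origin: mid-length, level with the handle's underside; x points to the blade's tip, z up when it lies on its handle. Handle x -105 to -5, z 0 to 24; blade x -5 to 105, z 8.5 to 11.5 (so it lies with the blade clear of the mat).
- knife_grip (a point): Grip point near the balance, at the handle's mid-height (knife x -30, z 12); grip across the 20 wide handle (knife y).
- knife_tip (a point): Middle of the blade's square end (knife x 105, z 10).
- short1: Short round steel jar with red lid and orange band, 50 diameter x 58 high, about 150 g; it starts in the crate. Origin: centre of its underside, z up along its axis. Part full, so its weight sits in its lower third. 
- short2: A second short jar just like short1, also in the crate. Origin: centre of its underside, z up along its axis. Part full, so its weight sits in its lower third. 
- mid1: Medium round amber jar with white lid and white band, 54 diameter x 75 high, about 220 g; on the counter, or absent. Origin: centre of its underside, z up along its axis. Part full, so its weight sits in its lower third. 
- mid2: A second medium jar just like mid1; on the counter, or absent. Origin: centre of its underside, z up along its axis. Part full, so its weight sits in its lower third. 
- tall1: Tall round green jar with black lid and yellow band, 54 diameter x 95 high, about 280 g; on the counter, or absent. Origin: centre of its underside, z up along its axis. Part full, so its weight sits in its lower third. 
- sauce: Bystander, loose: yellow sauce bottle, 60 diameter x 170 high, on the counter behind the rack's right end. Origin: centre of its underside.
- ramekin: Bystander, loose: low white ramekin, 72 diameter x 35 high, on the counter in front of the rack. Origin: centre of its underside.
- mug: Bystander, loose: blue mug, 80 diameter x 90 high, handle at its +y, on the counter right of the jars. Origin: centre of its underside.
- can: Bystander, loose: small can, 60 diameter x 50 high, standing on the board over the tall bay. Origin: centre of its underside.
- teabox: Bystander, loose: brown carton 50 (x) x 110 (y) x 50 high, standing on the rack's top board. Origin: centre of its underside.

How it is judged:
By the outcome, as a careful person would: the job done as asked, in the order asked, and still so for the second after the job is handed in, with the robot touching nothing.
Of mid1, mid2, tall1 only 1 to 3 are there at a start; the rules pass over those that are not, and their reading is None.
At some moment in a run one of knife, mid1, mid2, tall1 may be knocked a few centimetres aside while the robot is not near it.
It also fails if it takes over 210 s, if anything falls off the work surface, if the arm or the gripper's body presses on something with over 40 N, if the wrist force passes 120 N, or if a joint passes its speed limit or range.

## Working session

There is one attempt and no reset: what is moved stays moved. The work goes in short steps, Python scripts to look and compute and a shell command to move; the robot and the scene stay as the last step left them, time stands still between calls to the robot, and variables do not carry over. Pictures are saved under pics/ and viewed, and the job is handed in when it is done.

```bash
ls -la; mkdir -p pics; python3 - <<'E'
from station import state, snapshot, calibration
import cv2
s=state()
print({k:(v if not hasattr(v,'tolist') else v) for k,v in s.items()})
for n in ("side","top"):
    p,d=snapshot(n); cv2.imwrite(f"pics/{n}0.png",cv2.cvtColor(p,cv2.COLOR_RGB2BGR))
    print(calibration(n))
E
```

```text
total 12
drwxr-xr-x  3 agent agent 4096 Dec  6 15:22 .
drwxr-xr-x 23 root  root  4096 Dec  6 15:22 ..
drwxr-xr-x  2 agent agent 4096 Dec  6 15:22 pics
{'time_s': 0.0, 'q': array([ 1.19120119,  0.62929943,  0.03844955,  1.51830747, -0.02701268,
        0.99628802, -0.02003976]), 'joint_velocities': array([-3.45784447e-04, -2.33770173e-04,  8.04897708e-05,  2.59762056e-05,
       -1.32336179e-03, -9.39642187e-04,  1.14226366e-03]), 'effort': array([-4.58490035e-05, -5.49734688e+01,  1.14361770e+00, -1.86633521e+01,
       -5.21640864e-02,  2.36254401e-02,  1.59715228e-04]), 'ee_pos': array([ 0.20045991, -0.61762154,  0.1865039 ]), 'tool_rot': array([[-9.51184844e-01, -5.63641847e-04,  3.08621248e-01],
       [-3.08621762e-01,  1.69285465e-03, -9.51183338e-01],
       [ 1.36758198e-05, -9.99998408e-01, -1.78416982e-03]]), 'force': array([ 0.22196594, -0.06383342,  0.59207857]), 'moment': array([-0.00537369, -0.02125659, -0.00300556]), 'finger_gap': 0.0939906516535983}
{'intrinsics': array([[425.49639146,   0.        , 280.44191638],
       [  0.        , 425.49639146, 213.42286783],
       [  0.        ,   0.        ,   1.        ]]), 'D': array([-0.0899292,  0.       ,  0.       ,  0.       ,  0.       ]), 'R': array([[ 0.98713486, -0.15966613,  0.00845585],
       [-0.08423785, -0.56429386, -0.82126514],
       [ 0.13589981,  0.80998714, -0.57048407]]), 't': array([-0.5674836 ,  0.16227711,  0.97770592])}
{'intrinsics': array([[443.1248298 ,   0.        , 280.49651174],
       [  0.        , 443.1248298 , 203.43735718],
       [  0.        ,   0.        ,   1.        ]]), 'D': array([-0.06941663,  0.        ,  0.        ,  0.        ,  0.        ]), 'R': array([[-0.02175619, -0.99976008, -0.00254037],
       [-0.99887092,  0.02184403, -0.04218667],
       [ 0.04223204,  0.00161968, -0.99910652]]), 't': array([0.00575304, 0.56218799, 1.2306125 ])}
```

View pics/side0.png

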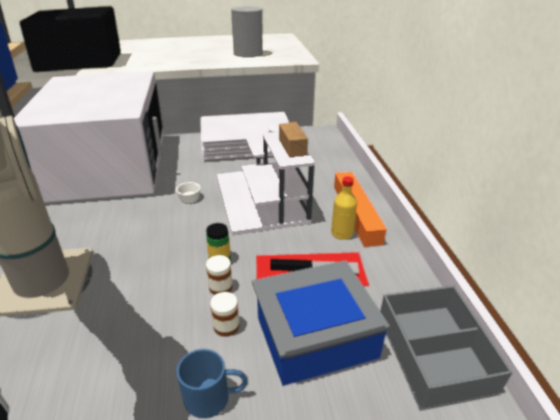

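View pics/top0.png

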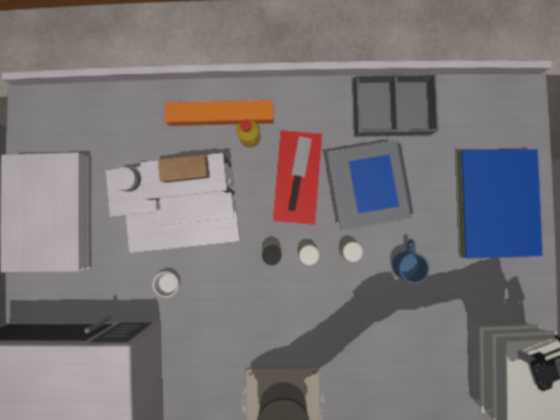

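```bash
python3 - <<'E'
from station import *
for n in ("top","side"):
    snapshot(n)
    for l in ["rack","crate","lid","lid_lip","mat","knife","knife_grip","knife_tip","mid1","tall1","sauce","ramekin","mug","can","teabox"]:
        r=look_for(l,n)
        print(n,l,[( [round(float(v),3) for v in x["location"]],round(x["p"],2)) for x in r[:3]])
print(state()["time_s"])
E
cat > h.py <<'E'
from station import *
import numpy as np,cv2
def cloud(n,save=None):
    p,d=snapshot(n);c=calibration(n)
    K=np.array(c["intrinsics"]);D=np.array(c["D"]);R=np.array(c["R"]);t=np.array(c["t"])
    h,w=d.shape
    u,v=np.meshgrid(np.arange(w),np.arange(h))
    q=cv2.undistortPoints(np.stack([u,v],-1).reshape(-1,1,2).astype(np.float64),K,D).reshape(h,w,2)
    X=np.concatenate([q*d[...,None],d[...,None]],-1).astype(float)
    W=(X-t)@R
    W[d==0]=np.nan
    if save: cv2.imwrite("pics/"+save,cv2.cvtColor(p,cv2.COLOR_RGB2BGR))
    return p,W
def proj(n,pts):
    c=calibration(n)
    r,_=cv2.projectPoints(np.array(pts,float).reshape(-1,1,3),cv2.Rodrigues(np.array(c["R"]))[0],np.array(c["t"]),np.array(c["intrinsics"]),np.array(c["D"]))
    return r.reshape(-1,2)
E
```

```text
top rack [([0.551, 0.267, 0.094], 0.72)]
top crate [([0.606, -0.243, 0.092], 0.77)]
top lid [([0.606, -0.242, 0.09], 0.91), ([0.623, 0.37, 0.181], 0.65), ([0.665, -0.06, 0.016], 0.47)]
top lid_lip [([0.606, -0.24, 0.089], 0.92), ([0.429, -0.192, 0.077], 0.65), ([0.346, 0.321, 0.006], 0.43)]
top mat [([0.623, -0.051, 0.006], 0.95)]
top knife [([0.667, -0.058, 0.018], 0.61)]
top knife_grip [([0.668, -0.062, 0.021], 0.79)]
top knife_tip [([0.667, -0.061, 0.014], 0.87)]
top mid1 [([0.42, -0.081, 0.077], 0.62), ([0.431, -0.193, 0.074], 0.61), ([0.606, -0.242, 0.09], 0.52)]
top tall1 [([0.431, 0.021, 0.094], 0.59)]
top sauce [([0.743, 0.07, 0.115], 0.85)]
top ramekin [([0.347, 0.322, 0.006], 0.96)]
top mug [([0.384, -0.358, 0.039], 0.87), ([0.639, 0.215, 0.24], 0.33)]
top can [([0.624, 0.371, 0.184], 0.56)]
top teabox [([0.637, 0.218, 0.237], 0.81)]
side rack [([0.576, 0.192, 0.092], 0.82)]
side crate [([0.595, -0.292, 0.093], 0.55)]
side lid [([0.601, -0.265, 0.091], 0.81)]
side lid_lip [([0.384, -0.363, 0.053], 0.23)]
side mat []
side knife [([0.599, -0.052, 0.022], 0.79), ([0.599, -0.289, 0.093], 0.37)]
side knife_grip [([0.601, -0.054, 0.02], 0.58)]
side knife_tip [([0.6, -0.052, 0.024], 0.79)]
side mid1 [([0.425, -0.096, 0.058], 0.98), ([0.43, -0.21, 0.062], 0.74), ([0.603, -0.051, 0.022], 0.32)]
side tall1 [([0.425, -0.003, 0.078], 0.84)]
side sauce [([0.743, 0.055, 0.088], 0.64), ([0.6, -0.261, 0.09], 0.57)]
side ramekin [([0.339, 0.321, 0.021], 0.58)]
side mug [([0.383, -0.363, 0.052], 0.74)]
side can [([0.616, 0.376, 0.184], 0.44)]
side teabox [([0.636, 0.179, 0.235], 0.76), ([0.575, 0.189, 0.089], 0.31)]
1.7
```

```bash
cat > m.py <<'E'
from h import *
p,W=cloud("top")
def rect(m,name,save=False):
    m=cv2.morphologyEx(m.astype(np.uint8),cv2.MORPH_OPEN,np.ones((2,2)))
    n,l,s,c=cv2.connectedComponentsWithStats(m)
    if n<2: print(name,"none");return
    i=1+np.argmax(s[1:,4]); P=W[l==i]
    r=cv2.minAreaRect((P[:,:2]*1000).astype(np.float32))
    print(name,"n",len(P),"ctr",np.round(r[0],1),"size",np.round(r[1],1),"ang",round(r[2],2),"z",np.round(np.nanmedian(P[:,2])*1000,1))
    return P
x,y,z=W[...,0],W[...,1],W[...,2]
R,G,B=[p[...,i].astype(int) for i in range(3)]
rect((abs(x-.6)<.16)&(abs(y+.24)<.14)&(z>.086)&(z<.102),"lid")
rect((abs(x-.62)<.2)&(abs(y+.05)<.12)&(R>150)&(G<70)&(z<.02),"mat")
rect((abs(x-.62)<.15)&(abs(y+.05)<.1)&(z>.006)&(z<.04)&(R<60)&(z>.017),"handle")
rect((abs(x-.62)<.15)&(abs(y+.05)<.1)&(abs(R-G)<40)&(R>100)&(z<.02)&(z>.003),"blade")
rk=(x>.4)&(x<.75)&(y>.1)&(y<.46)
rect(rk&(abs(z-.193)<.006),"top board"); rect(rk&(abs(z-.095)<.006),"middle"); rect(rk&(abs(z-.015)<.006),"bottom"); rect(rk&(abs(z-.133)<.006),"tallboard")
for n,a,b,h in [("tall",.43,.02,.095),("midA",.42,-.081,.075),("midB",.43,-.192,.075)]:
    P=rect((abs(x-a)<.05)&(abs(y-b)<.05)&(abs(z-h)<.006),n)
    print(n,np.round(np.nanmean(P,0)*1000,1))
E
python3 m.py
```

```text
lid n 5867 ctr [ 603.3 -258.3] size [156.6 169.8] ang 112.35 z 93.5
mat n 2708 ctr [634.6 -59.1] size [111.5 255.7] ang 83.14 z 4.3
handle n 118 ctr [588.3 -48. ] size [10.5 87.9] ang 78.81 z 28.4
blade n 449 ctr [690.9 -70.4] size [ 34.2 109.6] ang 76.95 z 15.5
top board n 1932 ctr [625.3 234.8] size [ 89.2 215.8] ang 5.13 z 192.2
middle n 2041 ctr [550.5 229.9] size [ 71.7 219.5] ang 5.05 z 94.3
bottom n 3070 ctr [499.3 268.2] size [124.1 313.5] ang 9.38 z 14.5
tallboard n 1202 ctr [595.5 398.3] size [118.  170.3] ang 4.92 z 132.2
tall n 301 ctr [416.1  18.7] size [47.1 59.1] ang 88.8 z 94.2
tall [420.9  18.3  88.2]
midA n 294 ctr [415.1 -85.2] size [58.2 50. ] ang 44.45 z 74.3
midA [417.9 -81.9  68. ]
midB n 302 ctr [ 420.6 -203.8] size [66.6 50. ] ang 59.06 z 74.2
midB [ 423.7 -198.9   67.9]
```

```bash
python3 - <<'E'
import cv2
p=cv2.imread("pics/top0.png")
cv2.imwrite("pics/zl.png",cv2.resize(p[125:235,265:415],None,fx=5,fy=5,interpolation=cv2.INTER_CUBIC))
cv2.imwrite("pics/zr.png",cv2.resize(p[145:255,100:245],None,fx=5,fy=5,interpolation=cv2.INTER_CUBIC))
E
```

```text
(no output)
```

View pics/zl.png

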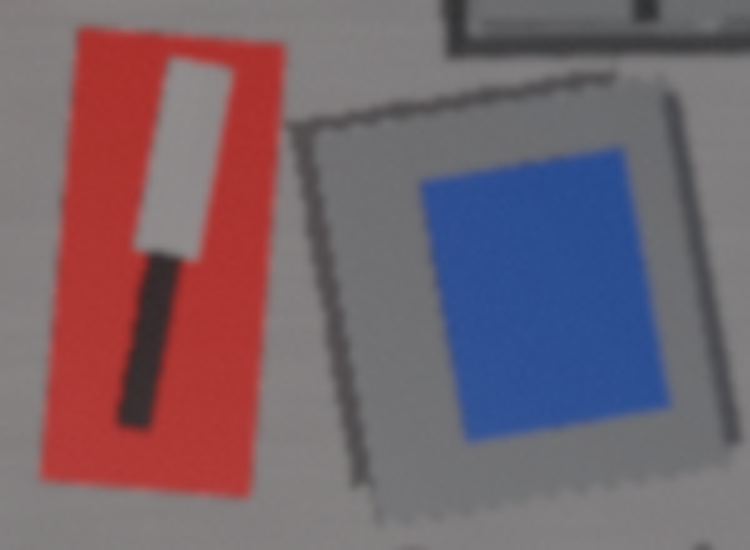

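View pics/zr.png

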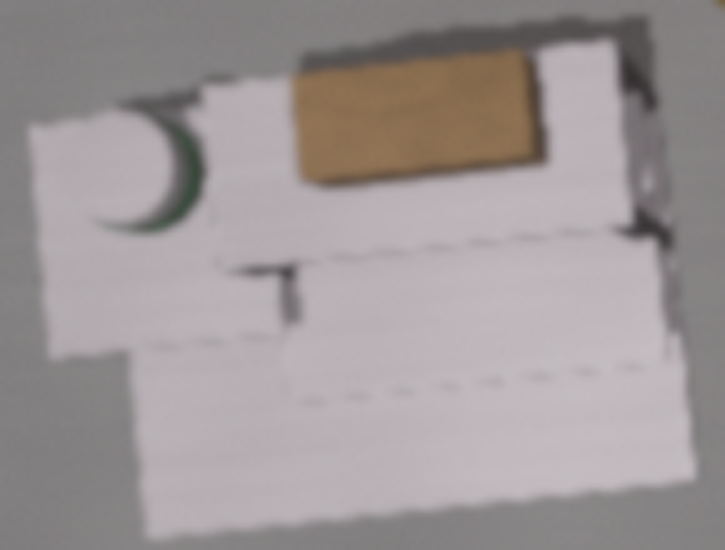

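```bash
cat >> h.py <<'E'
def ray(n,uv,z):
    c=calibration(n);K=np.array(c["intrinsics"]);R=np.array(c["R"]);t=np.array(c["t"])
    q=cv2.undistortPoints(np.array(uv,float).reshape(-1,1,2),K,np.array(c["D"])).reshape(-1,2)
    d=np.c_[q,np.ones(len(q))]@R; o=-R.T@t
    s=(z-o[2])/d[:,2]
    return (o+s[:,None]*d)*1000
E
python3 - <<'E'
from h import *
np.set_printoptions(suppress=True,precision=1)
def zz(l,off,z,name):
    uv=(np.array(l,float)+.5)/5-.5+off
    P=ray("top",uv,z); print(name);print(P[:,:2])
    for i in range(len(P)-1):
        d=P[i+1]-P[i]; print("  len",np.linalg.norm(d),"ang",np.degrees(np.arctan2(d[1],d[0])))
L=(265,125);Rk=(100,145)
zz([(313,135),(378,522),(733,462),(665,78),(313,135)],L,.093,"lid")
zz([(80,28),(41,480),(249,497),(286,43),(80,28)],L,.005,"mat")
zz([(150,430),(180,255)],L,.024,"handle right edge");zz([(118,424),(149,252)],L,.024,"handle left edge")
zz([(134,248),(200,260),(233,67),(171,57)],L,.0115,"blade")
zz([(148,538),(695,480)],Rk,.015,"rack bottom front")
zz([(293,404),(660,365)],Rk,.095,"rack mid front")
zz([(213,267),(632,230),(614,40)],Rk,.193,"rack top front")
zz([(50,355),(28,125)],Rk,.133,"tall board left")
E
```

```text
lid
[[ 692.9 -132.8]
 [ 488.4 -161.4]
 [ 515.5 -349.7]
 [ 719.8 -320.7]
 [ 692.9 -132.8]]
  len 206.48060600903617 ang -172.02759138299322
  len 190.2707996055432 ang -81.80207804541864
  len 206.28801825338783 ang 8.080335062132578
  len 189.88156095293377 ang 98.14016109951999
mat
[[ 770.9  -11.3]
 [ 514.6   16.2]
 [ 502.5 -100.7]
 [ 759.8 -128.3]
 [ 770.9  -11.3]]
  len 257.8197186771727 ang 173.8666697634784
  len 117.49621549745613 ang -95.9261226785367
  len 258.8412816301199 ang -6.133852240285169
  len 117.5067086409732 ang 84.57198599680959
handle right edge
[[540.9 -45.2]
 [638.  -64.2]]
  len 98.9244631832478 ang -11.054329521203805
handle left edge
[[544.6 -27.5]
 [640.1 -47. ]]
  len 97.37911812106182 ang -11.505252539995645
blade
[[643.8 -39. ]
 [636.3 -75.9]
 [745.4 -97.3]
 [751.9 -62.4]]
  len 37.73734416408612 ang -101.59120748376387
  len 111.24064645582204 ang -11.082635075925918
  len 35.507989607374526 ang 79.5322554710934
rack bottom front
[[434.1 421.8]
 [460.8 112.6]]
  len 310.29724101979934 ang -85.06807621339793
rack mid front
[[508.  315.8]
 [524.4 122. ]]
  len 194.47050783070588 ang -85.15193501519958
rack top front
[[575.  326.8]
 [588.2 123.3]
 [680.3 130.6]]
  len 203.8377139889814 ang -86.26806910021632
  len 92.36693288194 ang 4.5302168674928085
tall board left
[[535.5 430.8]
 [654.  442. ]]
  len 118.98592326122512 ang 5.356667027592352
```

```bash
python3 -m creep '[30,40,4,0,0,1.25,60,80,8,0,0,2.5,90,120,12,0,0,3.75,120,160,16,0,0,5,150,200,20,0,0,6.25,180,240,24,0,0,7.5,210,280,24,0,0,8.75,240,320,24,0,0,10,270,360,24,0,0,11.25,300,400,24,0,0,12.5,330,440,24,0,0,13.75,360,480,24,0,0,15]' 0; cat > st.py <<'E'
from station import state
import numpy as np
s=state();R=np.array(s["tool_rot"])
print("t",s["time_s"],"pos",np.round(np.array(s["ee_pos"])*1000,1),"jaw",round(np.degrees(np.arctan2(R[1,2],R[0,2])),1),"down",np.round(R[:,1],3),"F",np.round(s["force"],1),"M",np.round(s["moment"],2),"gap",round(s["finger_gap"]*1000,1),"q",np.round(s["q"],2))
E
python3 st.py
```

```text
time_s: 3.25
ee_pos: [0.5616, -0.1372, 0.2116]
tool_rot: [[0.746, 0.0, 0.666], [-0.666, -0.0, 0.746], [0.001, -1.0, -0.0]]
force: [-0.4, 0.5, 0.6]
finger_gap: 0.0938
t 3.25 pos [ 561.6 -137.2  211.6] jaw 48.3 down [ 0. -0. -1.] F [-0.4  0.5  0.6] M [-0.02 -0.17  0.02] gap 93.8 q [ 0.55  0.55 -0.56  1.68  0.34  1.01  0.71]
```

```bash
python3 -m creep '[20,28,-20,0,0,1.25,40,56,-40,0,0,2.5,60,84,-80,0,0,3.8,60,84,-100,0,0,3.8,60,84,-100,0,0,3.8]' 0; python3 st.py; python3 - <<'E'
from h import *
p,W=cloud("side","s1.png"); q=cv2.imread("pics/s1.png")
cv2.imwrite("pics/s1z.png",cv2.resize(q[180:400,150:420],None,fx=2.9,fy=2.7))
E
```

```text
time_s: 3.88
ee_pos: [0.619, -0.0555, 0.1098]
tool_rot: [[0.979, -0.004, 0.203], [-0.203, -0.001, 0.979], [-0.004, -1.0, -0.002]]
force: [-0.1, -0.9, -0.2]
finger_gap: 0.0942
t 3.875 pos [619.  -55.5 109.8] jaw 78.3 down [-0.004 -0.001 -1.   ] F [-0.1 -0.9 -0.2] M [ 0.03 -0.14  0.01] gap 94.2 q [ 0.41  0.75 -0.63  1.66  0.53  0.91  0.94]
```

View pics/s1z.png

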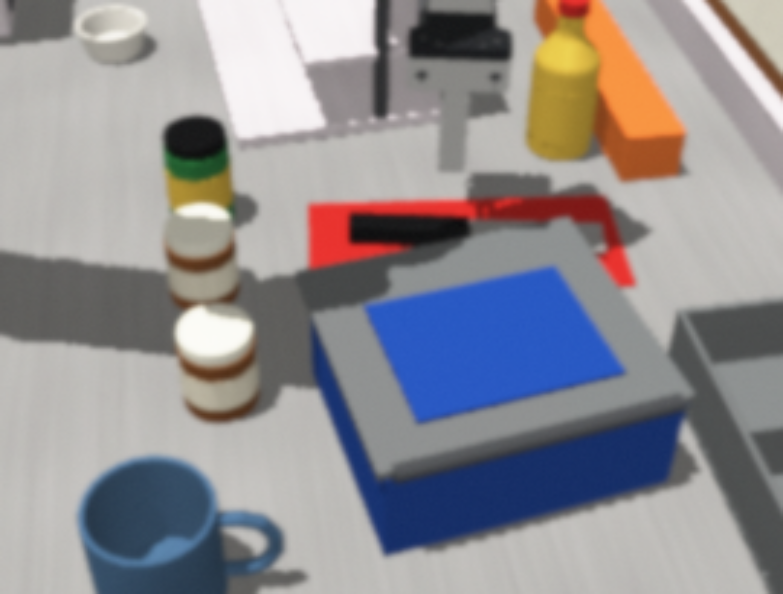

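```bash
python3 - <<'E'
import cv2,numpy as np
a=cv2.imread("pics/side0.png")[235:300,240:390];b=cv2.imread("pics/s1.png")[235:300,240:390]
cv2.imwrite("pics/cmp.png",cv2.resize(np.vstack([a,b]),None,fx=4.5,fy=4.5))
E
```

```text
(no output)
```

View pics/cmp.png

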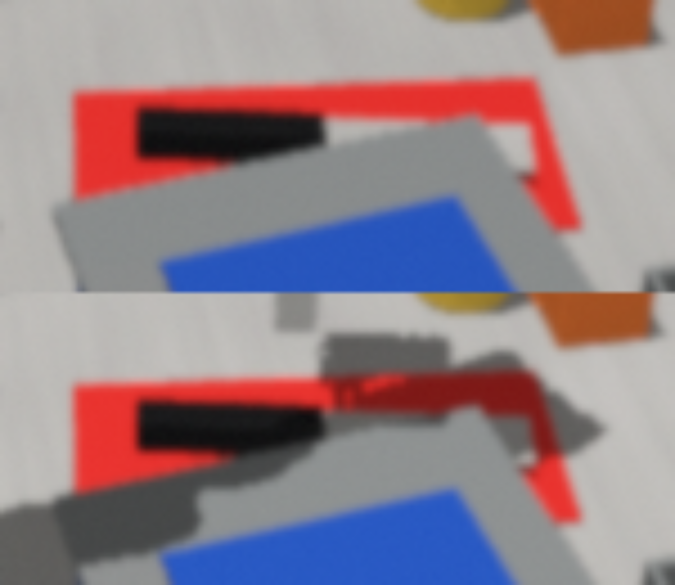

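```bash
python3 st.py; python3 -m creep '[0.5,0,-30,0,0,0.05,0.5,0,-60,0,0,0.05,0.5,0,-75,0,0,0.05,0.5,0,-83,0,0,0.05,0.5,0,-83,0,0,0.05]' 0; python3 st.py
```

```text
t 3.925 pos [620.  -55.8 111.2] jaw 78.2 down [-0.001 -0.001 -1.   ] F [-0.9  0.9 -0.1] M [ 0.01 -0.08 -0.06] gap 93.6 q [ 0.41  0.75 -0.63  1.66  0.53  0.91  0.94]
time_s: 4.55
ee_pos: [0.6215, -0.0546, 0.0289]
tool_rot: [[0.981, 0.001, 0.195], [-0.195, -0.0, 0.981], [0.001, -1.0, -0.0]]
force: [-0.0, -0.2, 0.8]
finger_gap: 0.0941
t 4.55 pos [621.5 -54.6  28.9] jaw 78.7 down [ 0.001 -0.    -1.   ] F [-0.  -0.2  0.8] M [ 0.03 -0.12 -0.01] gap 94.1 q [ 0.37  0.85 -0.56  1.71  0.62  0.77  0.88]
```

```bash
python3 -m creep '[0,0,-2,0,0,0,0,0,-2,0,0,0,0,0,-2,0,0,0]' 0; python3 -m creep '[0,0,0,0,0,0,0,0,0,0,0,0,0,0,0,0,0,0,0,0,0,0,0,0,0,0,0,0,0,0,0,0,0,0,0,0,0,0,0,0,0,0,0,0,0,0,0,0]' 1 60; python3 st.py
```

```text
time_s: 4.92
ee_pos: [0.6214, -0.0542, 0.0268]
tool_rot: [[0.981, 0.001, 0.195], [-0.195, 0.0, 0.981], [0.001, -1.0, 0.0]]
force: [0.1, 0.4, -0.3]
finger_gap: 0.0942
time_s: 5.92
ee_pos: [0.6212, -0.0543, 0.0264]
tool_rot: [[0.981, -0.0, 0.195], [-0.195, 0.0, 0.981], [-0.0, -1.0, 0.0]]
force: [0.8, 0.7, 0.4]
finger_gap: 0.0173
t 5.925 pos [621.2 -54.3  26.4] jaw 78.8 down [-0.  0. -1.] F [0.8 0.7 0.4] M [ 0.04 -0.1   0.05] gap 17.3 q [ 0.37  0.85 -0.56  1.71  0.62  0.76  0.88]
```

```bash
python3 -m creep '[0,0,40,0,0,0,0,0,80,0,0,0,0,0,130,0,0,0,-10,10,130,0,0,-1.25,-20,20,130,0,0,-2.5,-30,30,130,0,0,-3.75,-40,40,130,0,0,-5,-51,55,130,0,0,-6.25,-51,55,130,0,0,-7.5,-51,55,130,0,0,-8.84,-51,55,130,0,0,-8.84,-51,55,130,0,0,-8.84]' 1 60; python3 st.py;  python3 - <<'E'
from h import *
for n in ("side","top"):
    p,W=cloud(n,n+"2.png")
    q=cv2.imread(f"pics/{n}2.png");
    q=q[180:400,150:420] if n=="side" else q[120:240,240:430]
    cv2.imwrite(f"pics/{n}2z.png",cv2.resize(q,None,fx=2.9 if n=="side" else 4,fy=2.7 if n=="side" else 4))
    for l in ("knife","knife_tip"): print(n,l,[(np.round(r["location"],3),round(r["p"],2)) for r in look_for(l,n)[:2]])
E
```

```text
time_s: 7.42
ee_pos: [0.5701, 0.0009, 0.1564]
tool_rot: [[0.143, -0.0, 0.99], [-0.99, 0.0, 0.143], [-0.0, -1.0, -0.0]]
force: [-0.1, 0.7, 0.0]
finger_gap: 0.0007
t 7.425 pos [570.1   0.9 156.4] jaw 8.2 down [-0.  0. -1.] F [-0.1  0.7  0. ] M [-0.06 -0.04 -0.01] gap 0.7 q [ 0.17  0.57 -0.34  1.77  0.24  0.84 -0.14]
side knife [(array([ 0.601, -0.052,  0.02 ]), 0.75)]
side knife_tip [(array([ 0.599, -0.051,  0.02 ]), 0.81)]
top knife [(array([ 0.706, -0.07 ,  0.018]), 0.86), (array([0.742, 0.07 , 0.116]), 0.57)]
top knife_tip [(array([0.552, 0.267, 0.095]), 0.35)]
```

View pics/side2z.png

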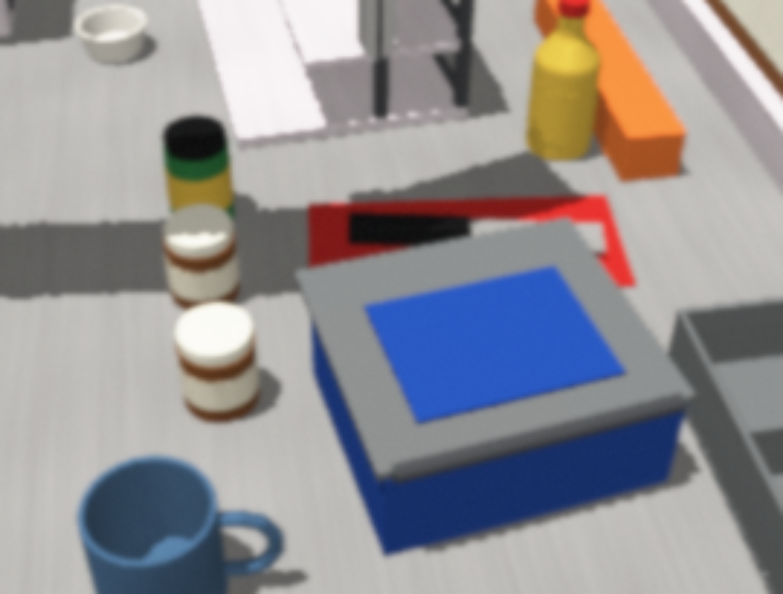

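View pics/top2z.png

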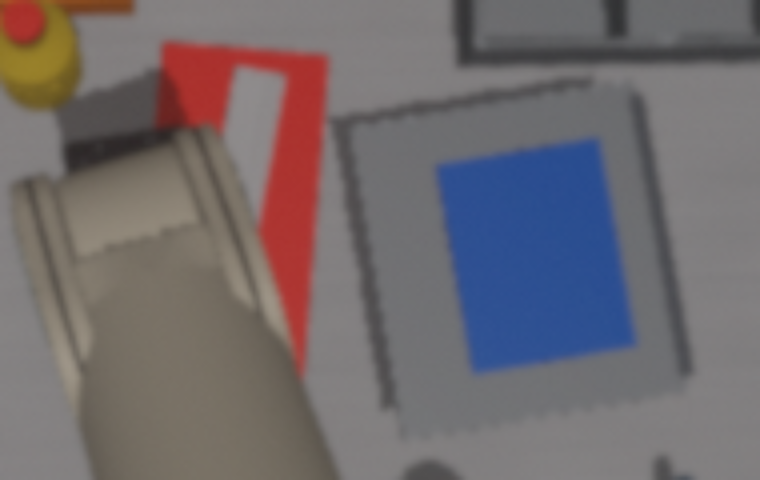

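The fingers were still travelling when I lifted (the gap passed through 17 mm and is now 0), so the knife stayed on the mat and looks unmoved. I'll go back and wait longer for the close.

```bash
python3 -m creep '[0,0,0,0,0,1.25,0,0,0,0,0,2.5,10,-10,0,0,0,3.75,20,-20,0,0,0,5,30,-30,0,0,0,6.25,40,-40,0,0,0,7.5,51,-55,0,0,0,8.84,51,-55,-40,0,0,8.84,51,-55,-80,0,0,8.84,51,-55,-80,0,0,8.84]' 0.4; python3 st.py;python3 - <<'E'
from h import *
p,W=cloud("side","s3.png"); q=cv2.imread("pics/s3.png")
cv2.imwrite("pics/s3z.png",cv2.resize(q[210:310,220:400],None,fx=4,fy=4))
E
```

```text
time_s: 8.98
ee_pos: [0.6185, -0.0548, 0.0736]
tool_rot: [[0.981, -0.006, 0.194], [-0.194, 0.0, 0.981], [-0.006, -1.0, -0.001]]
force: [0.2, -0.8, 0.2]
finger_gap: 0.0565
t 8.975 pos [618.5 -54.8  73.6] jaw 78.8 down [-0.006  0.    -1.   ] F [ 0.2 -0.8  0.2] M [ 0.08 -0.14  0.01] gap 56.5 q [ 0.4   0.8  -0.61  1.68  0.57  0.85  0.92]
```

View pics/s3z.png

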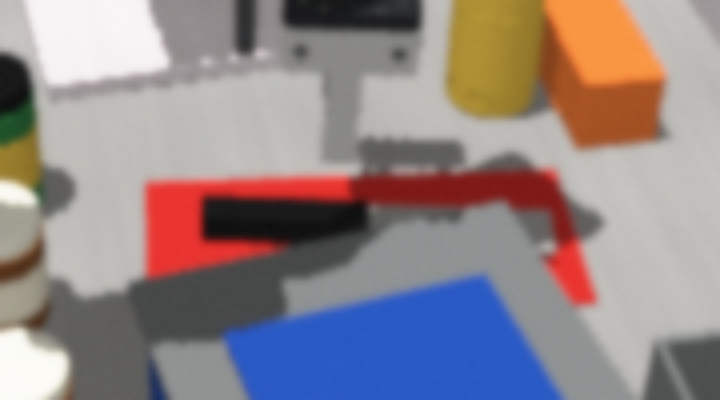

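```bash
python3 -m creep '[0,0,-20,0,0,0,0,0,-40,0,0,0,0,0,-50,0,0,0,0,0,-50,0,0,0,0,0,-50,0,0,0]' 0.4; python3 -m creep '[0,0,0,0,0,0,0,0,0,0,0,0,0,0,0,0,0,0,0,0,0,0,0,0,0,0,0,0,0,0,0,0,0,0,0,0,0,0,0,0,0,0,0,0,0,0,0,0]' 1 60; python3 st.py
```

```text
time_s: 9.65
ee_pos: [0.6216, -0.0541, 0.0267]
tool_rot: [[0.981, 0.001, 0.194], [-0.194, 0.0, 0.981], [0.001, -1.0, 0.0]]
force: [0.1, -0.4, 0.2]
finger_gap: 0.0564
time_s: 10.65
ee_pos: [0.6211, -0.0543, 0.0264]
tool_rot: [[0.981, -0.0, 0.195], [-0.195, 0.0, 0.981], [-0.0, -1.0, 0.0]]
force: [-0.6, -0.2, 0.3]
finger_gap: 0.0005
t 10.65 pos [621.1 -54.3  26.4] jaw 78.8 down [-0.  0. -1.] F [-0.6 -0.2  0.3] M [ 0.01 -0.2  -0.  ] gap 0.5 q [ 0.38  0.86 -0.57  1.71  0.63  0.76  0.88]
```

```bash
python3 - <<'E'
from h import *
a,b=[],[]
for n,c in (("side",(210,310,220,400)),("top",(120,235,240,400))):
    cloud(n,n+"4.png"); q=cv2.imread(f"pics/{n}4.png")
    cv2.imwrite(f"pics/{n}4z.png",cv2.resize(q[c[0]:c[1],c[2]:c[3]],None,fx=4,fy=4))
print(proj("side",[[.621,-.054,.008],[.621,-.054,.1],[.616,-.052,.017],[.543,-.036,.029],[.64,-.057,.029]]))
E
```

```text
[[303.155478   269.50515363]
 [304.76847837 239.2162688 ]
 [301.07566304 266.34264978]
 [269.67722391 261.18413878]
 [311.6558591  262.9016942 ]]
```

View pics/side4z.png

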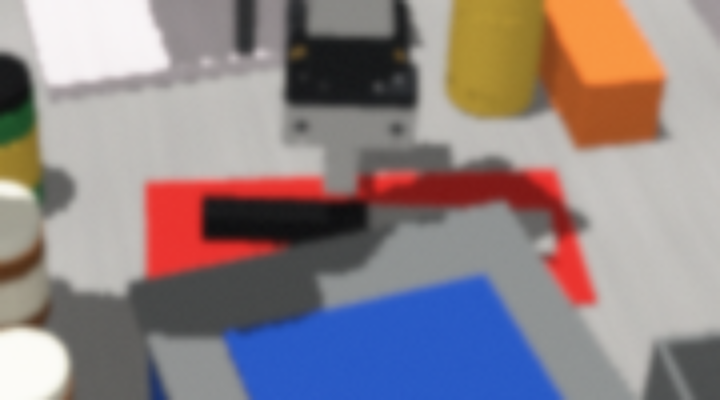

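View pics/top4z.png

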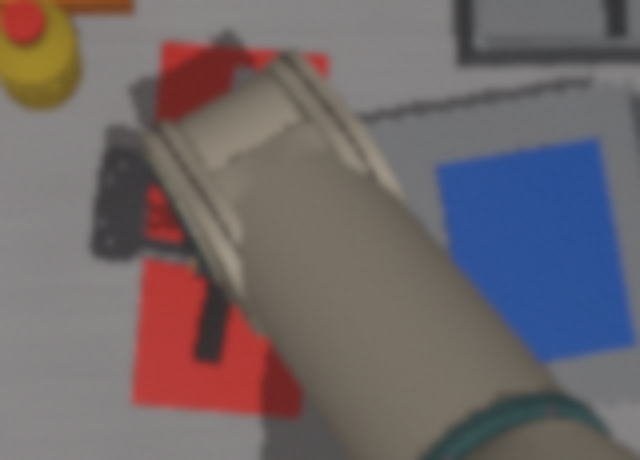

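```bash
python3 - <<'E'
from h import *
np.set_printoptions(suppress=True,precision=3)
p,W=cloud("side")
for v in (243,247,251,254,257,259,262,266): print(v,[ (W[v,u]*1000).round() for u in (298,303,308)], p[v,303])
p,W=cloud("top")
for v in (195,200,205): print(v,[ (W[v,u]*1000).round() for u in range(288,300,2)])
E
```

```text
243 [array([ 589., -128.,  152.]), array([ 599., -131.,  153.]), array([ 609., -132.,  153.])] [137 137 133]
247 [array([627.,  40.,   1.]), array([615., -64.,  86.]), array([626., -66.,  87.])] [137 136 133]
251 [array([624.,  26.,  -1.]), array([616., -63.,  74.]), array([627., -68.,  76.])] [137 136 133]
254 [array([620.,   3.,   9.]), array([616., -66.,  67.]), array([627., -66.,  66.])] [138 137 134]
257 [array([618.,  -5.,   6.]), array([617., -64.,  56.]), array([628., -66.,  56.])] [152 120 116]
259 [array([617., -11.,   5.]), array([629., -13.,   5.]), array([641., -16.,   6.])] [147  51  49]
262 [array([608., -50.,  30.]), array([621., -50.,  28.]), array([632., -54.,  30.])] [17 15 16]
266 [array([607., -57.,  24.]), array([619., -59.,  24.]), array([630., -63.,  26.])] [17 17 17]
195 [array([586., -28.,   5.]), array([586., -34.,   4.]), array([584., -39.,  30.]), array([584., -44.,  28.]), array([584., -50.,  25.]), array([560., -40., 424.])]
200 [array([572., -28.,   1.]), array([570., -33.,  31.]), array([570., -39.,  28.]), array([570., -44.,  25.]), array([570., -50.,  24.]), array([571., -56.,   9.])]
205 [array([558., -28.,   2.]), array([557., -33.,  28.]), array([556., -38.,  28.]), array([556., -44.,  26.]), array([557., -50.,   6.]), array([557., -56.,   0.])]
```

```bash
python3 - <<'E'
from h import *
for nm,z,g in (("s1",110,94),("s3",74,56),("s4",26.4,0)):
  for dz in (0,44):
    print(nm,dz,proj("side",[[.62,-.055-g/2000-.006,(z-19+dz)/1000],[.62,-.055+g/2000+.006,(z-19+dz)/1000]]).round())
E
```

```text
s1 0 [[309. 258.]
 [300. 229.]]
s1 44 [[310. 242.]
 [300. 214.]]
s3 0 [[307. 264.]
 [301. 246.]]
s3 44 [[308. 249.]
 [301. 231.]]
s4 0 [[303. 272.]
 [302. 268.]]
s4 44 [[304. 258.]
 [303. 254.]]
```

The side depth puts the fingertips at z≈52 mm, but the state implies 7 mm. The gripper body is about 44 mm too high as well, so the reported height reads roughly 44 mm low here. I'll reopen, descend in stages, and check against the images and the force.

```bash
python3 -m creep '[0,0,0,0,0,0,0,0,0,0,0,0,0,0,0,0,0,0,0,0,0,0,0,0,0,0,0,0,0,0,0,0,0,0,0,0]' 0.4; python3 -m creep '[0,0,-8,0,0,0,0,0,-16,0,0,0,0,0,-24,0,0,0,0,0,-32,0,0,0,0,0,-32,0,0,0,0,0,-32,0,0,0]' 0.4; python3 st.py; python3 - <<'E'
from h import *
p,W=cloud("side","s5.png");q=cv2.imread("pics/s5.png")
cv2.imwrite("pics/s5z.png",cv2.resize(q[210:310,220:400],None,fx=4,fy=4))
E
```

```text
time_s: 11.6
ee_pos: [0.6212, -0.0542, 0.0264]
tool_rot: [[0.981, -0.0, 0.195], [-0.195, 0.0, 0.981], [-0.0, -1.0, 0.0]]
force: [-0.4, -0.9, 1.5]
finger_gap: 0.0552
time_s: 12.35
ee_pos: [0.6213, -0.0542, -0.0056]
tool_rot: [[0.981, 0.0, 0.195], [-0.195, 0.0, 0.981], [0.0, -1.0, 0.0]]
force: [0.7, -0.1, -0.1]
finger_gap: 0.0567
t 12.35 pos [621.3 -54.2  -5.6] jaw 78.8 down [ 0.  0. -1.] F [ 0.7 -0.1 -0.1] M [ 0.04 -0.12 -0.  ] gap 56.7 q [ 0.36  0.9  -0.54  1.72  0.66  0.71  0.85]
```

View pics/s5z.png

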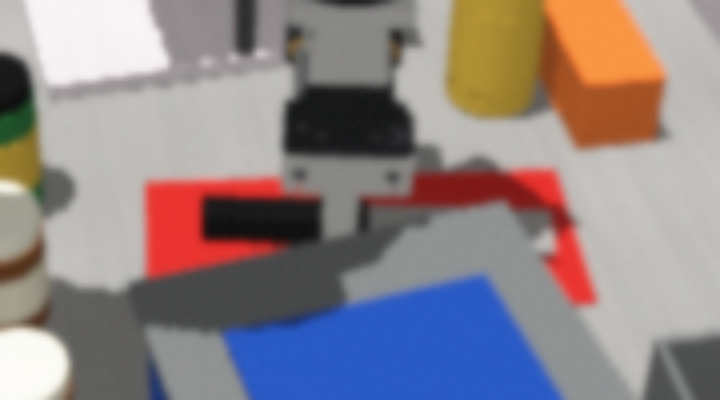

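```bash
python3 -m creep '[0,0,-4,0,0,0,0,0,-8,0,0,0,0,0,-10,0,0,0,0,0,-10,0,0,0]' 0.4; python3 st.py; python3 - <<'E'
from h import *
p,W=cloud("side","s6.png")
for v in range(252,276,2): print(v,[ (W[v,u]*1000).round() for u in (302,305,308)], p[v,305])
E
```

```text
time_s: 12.9
ee_pos: [0.6214, -0.0544, -0.0129]
tool_rot: [[0.981, 0.001, 0.195], [-0.195, -0.002, 0.981], [0.001, -1.0, -0.001]]
force: [-5.3, -0.7, 21.5]
finger_gap: 0.0563
t 12.9 pos [621.4 -54.4 -12.9] jaw 78.8 down [ 0.001 -0.002 -1.   ] F [-5.3 -0.7 21.5] M [-0.02  1.27 -0.01] gap 56.3 q [ 0.35  0.91 -0.53  1.72  0.67  0.7   0.84]
252 [array([ 597., -134.,  132.]), array([ 602., -138.,  134.]), array([ 608., -140.,  136.])] [113 113 111]
254 [array([ 597., -137.,  129.]), array([ 603., -138.,  129.]), array([ 609., -139.,  129.])] [137 136 133]
256 [array([ 599., -129.,  117.]), array([ 605., -131.,  117.]), array([ 610., -133.,  118.])] [137 136 133]
258 [array([ 599., -130.,  112.]), array([ 604., -132.,  113.]), array([ 610., -135.,  115.])] [137 135 133]
260 [array([ 599., -130.,  106.]), array([ 605., -131.,  107.]), array([ 611., -133.,  107.])] [137 136 133]
262 [array([608., -93.,  67.]), array([615., -91.,  65.]), array([622., -92.,  65.])] [136 136 133]
264 [array([609., -91.,  60.]), array([615., -93.,  61.]), array([622., -94.,  60.])] [137 136 133]
266 [array([609., -91.,  53.]), array([615., -92.,  54.]), array([622., -95.,  56.])] [136 135 132]
268 [array([609., -92.,  49.]), array([615., -94.,  49.]), array([ 610., -142.,   93.])] [119 119 117]
270 [array([ 596., -147.,   94.]), array([ 602., -148.,   94.]), array([ 608., -148.,   93.])] [76 77 77]
272 [array([ 595., -153.,   94.]), array([ 601., -155.,   95.]), array([ 607., -156.,   95.])] [71 73 72]
274 [array([ 593., -160.,   95.]), array([ 599., -160.,   94.]), array([ 606., -161.,   94.])] [71 72 72]
```

```bash
python3 -m creep '[0,0,3,0,0,0,0,0,4.5,0,0,0,0,0,4.5,0,0,0]' 0.4;  python3 st.py; python3 -m creep '[0,0,0,0,0,0,0,0,0,0,0,0,0,0,0,0,0,0,0,0,0,0,0,0,0,0,0,0,0,0,0,0,0,0,0,0,0,0,0,0,0,0,0,0,0,0,0,0,0,0,0,0,0,0]' 1 60; python3 st.py
```

```text
time_s: 13.32
ee_pos: [0.6211, -0.0543, -0.0114]
tool_rot: [[0.981, -0.0, 0.195], [-0.195, 0.0, 0.981], [-0.0, -1.0, 0.0]]
force: [0.5, 0.6, 0.5]
finger_gap: 0.0567
t 13.325 pos [621.1 -54.3 -11.4] jaw 78.8 down [-0.  0. -1.] F [0.5 0.6 0.5] M [ 0.02 -0.16  0.03] gap 56.7 q [ 0.36  0.91 -0.53  1.72  0.67  0.7   0.84]
time_s: 14.45
ee_pos: [0.6211, -0.0543, -0.0112]
tool_rot: [[0.981, -0.0, 0.195], [-0.195, -0.0, 0.981], [-0.0, -1.0, -0.0]]
force: [-0.1, 0.5, -1.1]
finger_gap: 0.0194
t 14.45 pos [621.1 -54.3 -11.2] jaw 78.8 down [-0. -0. -1.] F [-0.1  0.5 -1.1] M [ 0.05 -0.23  0.06] gap 19.4 q [ 0.36  0.91 -0.53  1.72  0.67  0.7   0.84]
```

```bash
python3 -m creep '[0,0,20,0,0,0,0,0,70,0,0,0,0,0,120,0,0,0,-10,10,130,0,0,-1.25,-20,20,130,0,0,-2.5,-30,30,130,0,0,-3.75,-40,40,130,0,0,-5,-51,55,130,0,0,-6.25,-51,55,130,0,0,-7.5,-51,55,130,0,0,-8.84,-51,55,130,0,0,-8.84,-51,55,130,0,0,-8.84]' 1 60; python3 st.py;  python3 - <<'E'
from h import *
for n in ("side","top"):
    p,W=cloud(n,n+"7.png"); np.save(f"W7{n}.npy",W)
    q=cv2.imread(f"pics/{n}7.png");
    q=q[150:350,200:400] if n=="side" else q[120:240,240:430]
    cv2.imwrite(f"pics/{n}7z.png",cv2.resize(q,None,fx=3 if n=="side" else 4,fy=3 if n=="side" else 4))
E
```

```text
time_s: 15.95
ee_pos: [0.5703, 0.001, 0.1196]
tool_rot: [[0.144, 0.001, 0.99], [-0.99, 0.0, 0.144], [-0.0, -1.0, 0.001]]
force: [-0.4, 0.4, -1.5]
finger_gap: 0.0194
t 15.95 pos [570.3   1.  119.6] jaw 8.3 down [ 0.001  0.    -1.   ] F [-0.4  0.4 -1.5] M [-0.02 -0.05 -0.02] gap 19.4 q [ 0.15  0.61 -0.31  1.81  0.26  0.76 -0.15]
```

View pics/side7z.png

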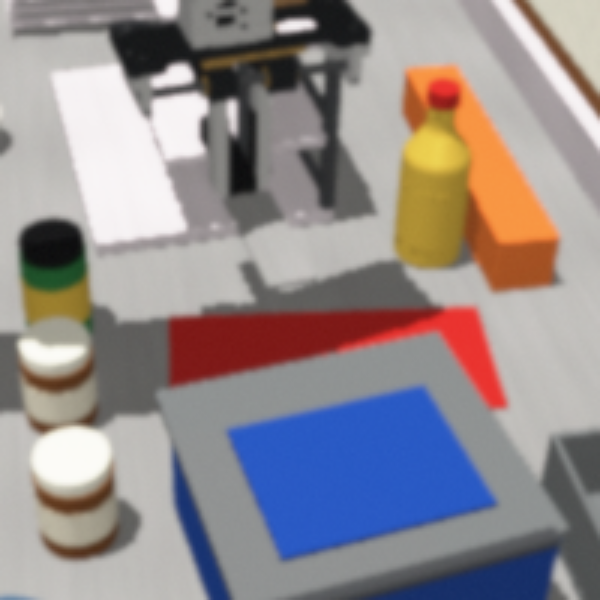

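View pics/top7z.png

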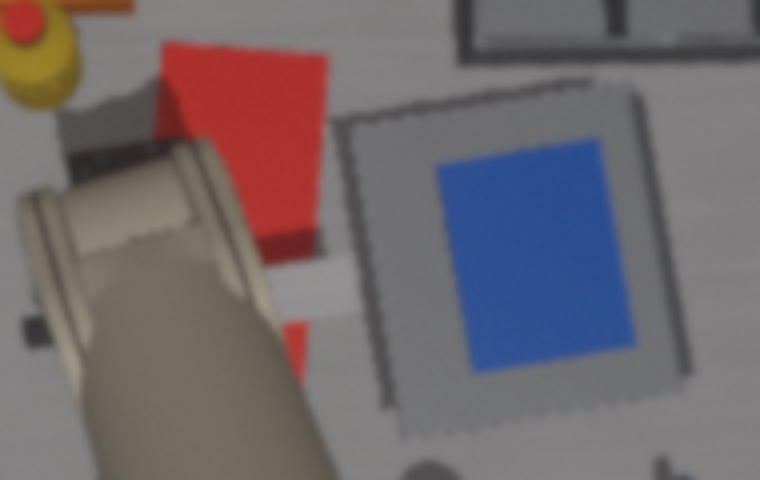

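```bash
python3 - <<'E'
import numpy as np,sys
sys.path.insert(0,'.')
from h import *
np.set_printoptions(suppress=True,precision=1)
p=cv2.cvtColor(cv2.imread("pics/side7.png"),cv2.COLOR_BGR2RGB);W=np.load("W7side.npy")*1000
m=(abs(W[...,0]-580)<40)&(W[...,1]<20)&(W[...,1]>-150)&(W[...,2]>80)&(W[...,2]<260)
a=np.array([.141,-.990])
v,u=np.nonzero(m)
for vv in range(v.min(),v.max()+1,2):
    s=m[vv]
    if s.sum(): print(vv,s.sum(),np.median(W[vv][s],0),W[vv][s][:,0].min(),W[vv][s][:,0].max())
T=np.load("W7top.npy")*1000
m=(abs(T[...,0]-580)<40)&(T[...,1]<-50)&(T[...,1]>-140)&(T[...,2]>80)&(T[...,2]<260)
P=T[m];print("top",len(P))
for y in range(-60,-140,-10):
    s=abs(P[:,1]-y)<5
    if s.sum(): print(y,s.sum(),np.median(P[s],0),P[s][:,0].min(),P[s][:,0].max())
E
```

```text
168 1 [604.7  -9.  259.5] 604.7373741798691 604.7373741798691
170 7 [583.6  -6.9 255.2] 580.6997442968694 605.0424101819683
172 20 [591.2 -19.3 258.3] 541.2549294167567 618.2980798302974
174 27 [586.4 -26.5 255.2] 541.3412402722336 618.3742894494278
176 34 [572.7 -28.2 252.8] 540.056397572858 608.5897417453397
178 29 [582.  -29.1 247.5] 541.3473178121661 605.9161024986751
180 26 [581.4 -29.9 243.1] 541.557737681211 601.8980707261562
182 21 [560.2 -32.9 242.7] 541.4054685525591 593.8263839763838
184 15 [580.6  -5.7 219.7] 545.3338200689948 594.0260423339572
186 15 [579.7  -5.9 214.6] 548.1500943329829 594.1143933121266
188 15 [579.8  -5.7 209.4] 547.8986601598258 593.570446822337
190 16 [571.3  -5.4 204.7] 548.3943193463764 593.4355168200282
192 16 [571.2  -4.8 198.7] 548.3141120923999 594.505005808121
194 16 [571.2  -5.8 194.3] 548.3168249594937 594.3380361276078
196 15 [562.   -6.  189.3] 548.2817053277086 591.7695563587966
198 15 [562.   -6.7 184.1] 548.3483730716819 592.1707953007467
200 15 [562.2  -5.3 178.1] 548.2393470697302 592.1532758174749
202 19 [572.6  -3.7 171.4] 548.1968
[... 1377 characters left out ...]
 145.8] 570.7600820150084 572.609425674745
268 5 [ 614.4 -143.1   94. ] 609.4963583479865 617.7680278008029
270 14 [ 605.4 -148.    93.3] 589.1837202185385 618.8376376474323
272 2 [ 572.1 -149.4   93.6] 569.9304104597002 574.2661776166258
top 303
-70 7 [593.6 -73.7 147.4] 586.019869850037 596.4864306967714
-80 50 [582.2 -80.8 146.4] 563.4084716927146 598.9059531244236
-90 58 [580.9 -89.  146.6] 563.1521433954366 598.3373125607806
-100 59 [ 583.1 -100.7  145.8] 565.5928383099523 600.8147327311957
-110 56 [ 584.1 -110.2  146.9] 567.7930107509044 602.7505861313454
-120 59 [ 585.2 -119.6  146.2] 567.6078025649134 603.1903191058659
-130 14 [ 577.4 -126.4  146.7] 569.8495831780075 592.613304278014
```

```bash
python3 -m creep '[0,0,-20,0,0,0,0,0,-40,0,0,0,0,0,-60,0,0,0,0,0,-64.5,0,0,0,0,0,-64.5,0,0,0,0,0,-64.5,0,0,0]' 1 60; python3 st.py;  cat > blade.py <<'E'
from h import *
import sys
np.set_printoptions(suppress=True,precision=1)
for n in ("side","top"):
    p,W=cloud(n,f"{n}_{sys.argv[1]}.png");W=W*1000
    a=np.array([.141,-.990]);b=np.array([.990,.141]);o=np.array([605.7,-252.1])
    cx=(W[...,:2]-o)@a; cy=(W[...,:2]-o)@b
    for lo,hi in ((-210,-180),(-180,-150),(-150,-120),(-120,-108)):
        m=(cx>lo)&(cx<hi)&(abs(cy-0)<12)&(W[...,2]>50)&(W[...,2]<130)
        if m.sum()>3: print(n,lo,hi,m.sum(),"z",np.median(W[m][:,2]), "cxmax",cx[m].max())
    m=(cx>-100)&(cx<60)&(abs(cy)<80)
    print(n,"lid z",np.nanmedian(W[m][:,2]))
q=cv2.imread(f"pics/side_{sys.argv[1]}.png")
cv2.imwrite(f"pics/side_{sys.argv[1]}z.png",cv2.resize(q[180:320,220:400],None,fx=4,fy=4))
E
python3 blade.py 8
```

```text
time_s: 16.8
ee_pos: [0.5709, 0.0008, 0.0552]
tool_rot: [[0.14, 0.002, 0.99], [-0.99, 0.0, 0.14], [-0.0, -1.0, 0.002]]
force: [0.4, 0.1, -0.3]
finger_gap: 0.0196
t 16.8 pos [570.9   0.8  55.2] jaw 8.1 down [ 0.002  0.    -1.   ] F [ 0.4  0.1 -0.3] M [ 0.   -0.06 -0.03] gap 19.6 q [ 0.12  0.7  -0.27  1.85  0.3   0.62 -0.19]
side -210 -180 91 z 84.1850227846102 cxmax -180.00917306240734
side -180 -150 96 z 84.16201178201715 cxmax -150.1737622592608
side -150 -120 92 z 84.25411044979475 cxmax -126.21266795949148
side lid z 96.25896195025665
top -180 -150 100 z 82.32012093920528 cxmax -150.0652028660123
top -150 -120 80 z 82.4236023905107 cxmax -126.38055895979713
top lid z 94.25517924254186
```

View pics/side_8z.png

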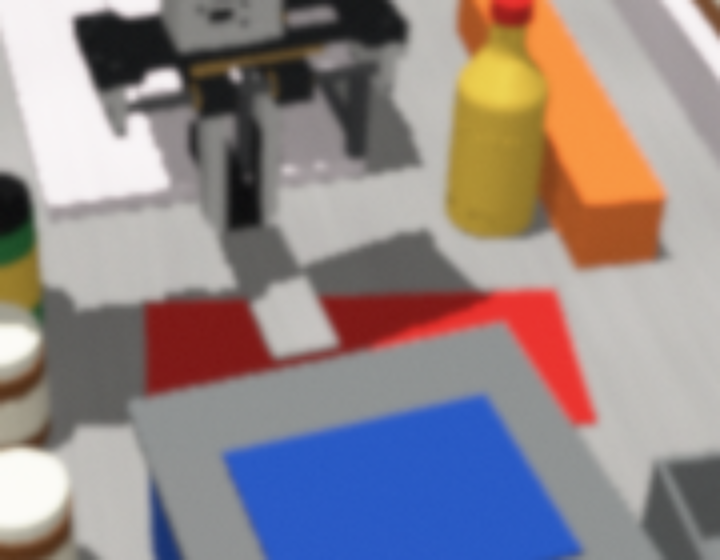

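```bash
python3 -m creep '[0,0,1,0,0,0,1.4,-10,1,0,0,0,2.8,-20,1,0,0,0,3.5,-25,1,0,0,0,4.2,-30,1,0,0,0,4.6,-33,1,0,0,0,4.6,-33,1,0,0,0]' 1 60; python3 st.py; python3 blade.py 9
```

```text
time_s: 17.77
ee_pos: [0.5748, -0.0324, 0.0554]
tool_rot: [[0.14, 0.0, 0.99], [-0.99, 0.0, 0.14], [-0.0, -1.0, 0.0]]
force: [-0.1, 0.1, -1.0]
finger_gap: 0.0193
t 17.775 pos [574.8 -32.4  55.4] jaw 8.0 down [ 0.  0. -1.] F [-0.1  0.1 -1. ] M [-0.03 -0.04  0.  ] gap 19.3 q [ 0.18  0.71 -0.28  1.84  0.31  0.63 -0.14]
side -210 -180 128 z 85.11102668206502 cxmax -180.26632322312304
side -180 -150 95 z 84.210837806244 cxmax -150.27438709222673
side -150 -120 107 z 84.0538366977527 cxmax -120.01052696098184
side -120 -108 7 z 84.33461821592184 cxmax -114.9445962328432
side lid z 96.26815456737101
top -150 -120 32 z 82.98647586937642 cxmax -120.04902918002898
top -120 -108 40 z 82.94253981848482 cxmax -108.17904132335026
top lid z 94.24016883747288
```

View pics/side_9z.png

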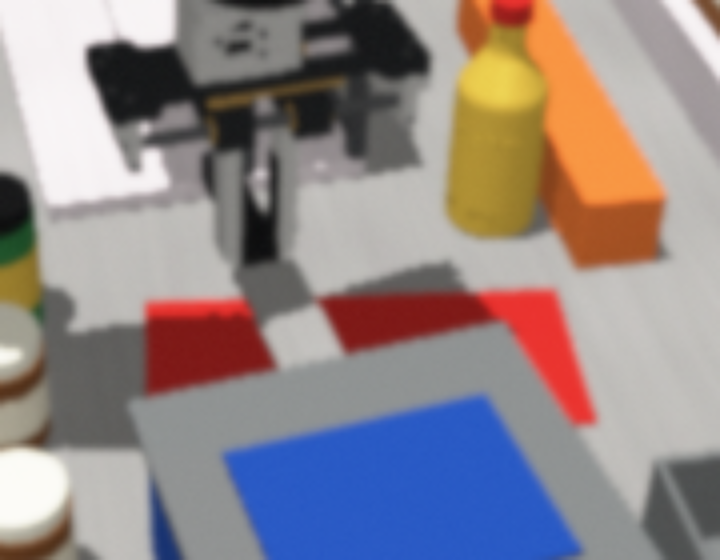

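```bash
python3 -m creep '[0.3,-2,0,0,0,0,0.6,-4,0,0,0,0,0.6,-4,4,0,0,0,0.6,-4.2,10,0,0,0,0.7,-4.8,18,0,0,0,0.8,-5.5,26,0,0,0,1,-6.6,34,0,0,0,1,-6.6,34,0,0,0,1,-6.6,34,0,0,0]' 1 60; python3 st.py; python3 blade.py 10
```

```text
time_s: 19.0
ee_pos: [0.5762, -0.0387, 0.0897]
tool_rot: [[0.141, 0.001, 0.99], [-0.99, 0.0, 0.141], [0.0, -1.0, 0.001]]
force: [0.6, 0.4, -0.9]
finger_gap: 0.0197
t 19.0 pos [576.2 -38.7  89.7] jaw 8.1 down [ 0.001  0.    -1.   ] F [ 0.6  0.4 -0.9] M [-0.06 -0.13 -0.  ] gap 19.7 q [ 0.21  0.66 -0.3   1.81  0.28  0.71 -0.11]
side -210 -180 108 z 119.40419525378954 cxmax -180.4762366776524
side -180 -150 98 z 118.5067755049408 cxmax -150.2424404594108
side -150 -120 111 z 118.37924376236789 cxmax -120.09627494352682
side -120 -108 16 z 118.47836048480495 cxmax -114.45411989229342
side lid z 114.84195960848993
top -120 -108 37 z 117.02400943079701 cxmax -108.03424157166121
top lid z 115.84636733688376
```

View pics/side_10z.png

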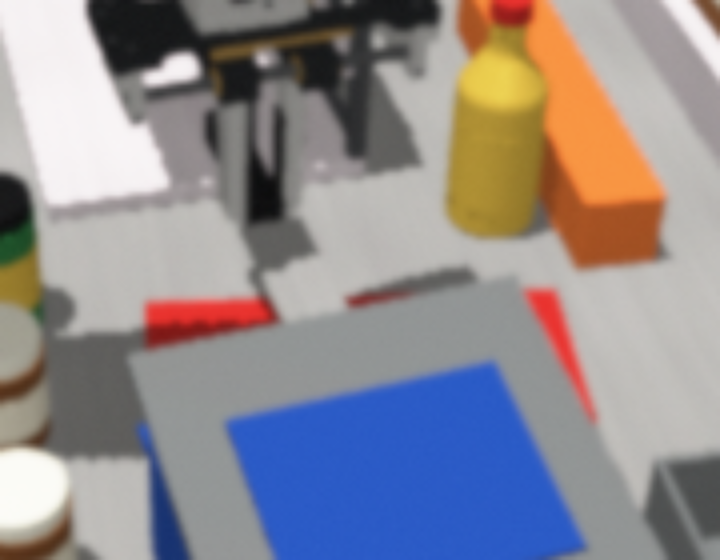

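```bash
python3 -m creep '[0.5,-3.3,15,0,0,0,1.1,-7.8,29.5,0,0,0,1.9,-13.6,43.5,0,0,0,2.9,-20.5,57,0,0,0,4.1,-28.5,70,0,0,0,5.4,-37.7,82,0,0,0,6.8,-47.8,93,0,0,0,8.4,-59,103,0,0,0,10.1,-71,112,0,0,0,11.9,-83.6,120.5,0,0,0,11.9,-83.6,120.5,0,0,0]' 1 60; python3 st.py; python3 blade.py 11
```

```text
time_s: 20.48
ee_pos: [0.5884, -0.1248, 0.2106]
tool_rot: [[0.138, 0.002, 0.99], [-0.99, -0.002, 0.138], [0.002, -1.0, 0.002]]
force: [0.9, 0.2, -1.4]
finger_gap: 0.0193
t 20.475 pos [ 588.4 -124.8  210.6] jaw 7.9 down [ 0.002 -0.002 -1.   ] F [ 0.9  0.2 -1.4] M [-0.05 -0.1   0.02] gap 19.3 q [ 0.38  0.55 -0.35  1.63  0.22  1.    0.1 ]
side lid z 243.86903691688713
top lid z 636.3445346900077
```

View pics/side_11.png

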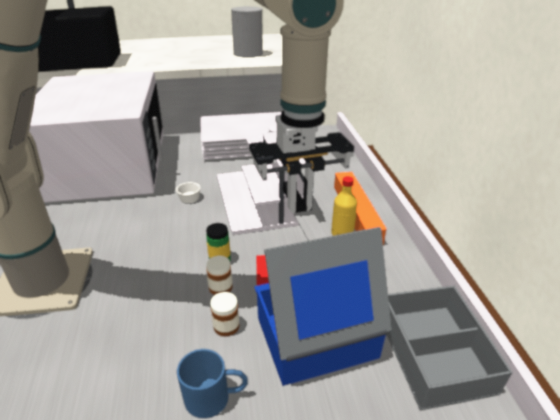

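```bash
python3 -m creep '[1.9,-13.4,7,0,0,0,3.9,-27.2,12.5,0,0,0,5.9,-41.6,16,0,0,0,8,-56.2,18,0,0,0,10.1,-71,18,0,0,0,12.3,-86,17,0,0,0,14.4,-101,15,0,0,0,16.5,-116,12,0,0,0,17.4,-122,10,0,0,0,17.4,-122,10,0,0,0,17.4,-122,10,0,0,0]' 1 60; python3 st.py; python3 blade.py 12
```

```text
time_s: 21.95
ee_pos: [0.605, -0.244, 0.2198]
tool_rot: [[0.141, -0.0, 0.99], [-0.99, 0.0, 0.141], [-0.0, -1.0, -0.0]]
force: [-0.4, 0.6, -1.4]
finger_gap: 0.0194
t 21.95 pos [ 605.  -244.   219.8] jaw 8.1 down [-0.  0. -1.] F [-0.4  0.6 -1.4] M [-0.04 -0.1   0.  ] gap 19.4 q [ 0.54  0.62 -0.34  1.46  0.22  1.1   0.3 ]
side lid z 446.8552263036232
top lid z 637.0144487694529
```

View pics/side_12.png

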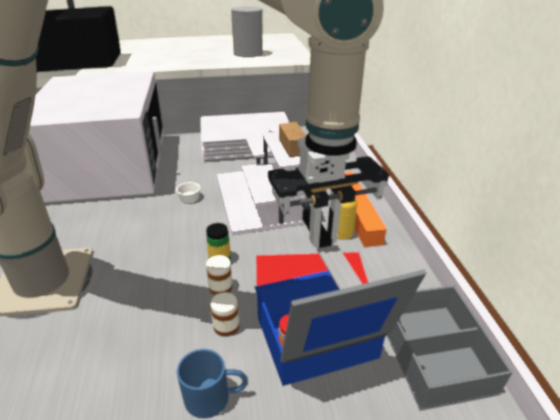

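View pics/top_12.png

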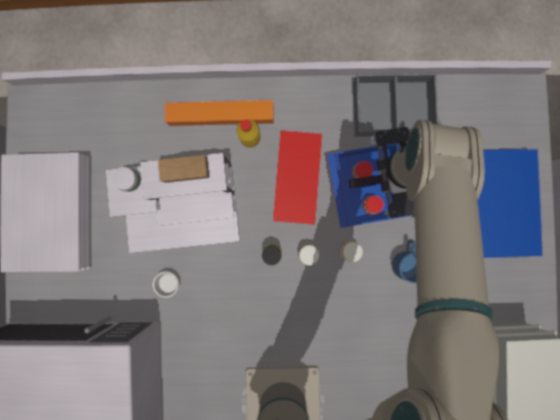

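```bash
python3 -m creep '[-4,30,0,0,0,0,-8,70,0,0,0,0,-5,110,0,0,0,1.25,0,150,0,0,0,2.5,10,190,-20,0,0,3.75,16,190,-50,0,0,5,16,190,-90,0,0,6.25,16,190,-130,0,0,7.5,16,190,-170,0,0,8.84,16,190,-190,0,0,8.84,16,190,-190,0,0,8.84]' 1 60; python3 st.py
```

```text
time_s: 23.42
ee_pos: [0.6204, -0.0544, 0.0291]
tool_rot: [[0.98, -0.002, 0.197], [-0.197, -0.0, 0.98], [-0.002, -1.0, -0.0]]
force: [-0.7, 0.1, -0.3]
finger_gap: 0.0197
t 23.425 pos [620.4 -54.4  29.1] jaw 78.6 down [-0.002 -0.    -1.   ] F [-0.7  0.1 -0.3] M [ 0.03 -0.19  0.01] gap 19.7 q [ 0.37  0.85 -0.56  1.71  0.61  0.76  0.89]
```

```bash
python3 -m creep '[0,0,-20,0,0,0,0,0,-34,0,0,0,0,0,-38,0,0,0,0,0,-40,0,0,0,0,0,-40,0,0,0]' 1 20; python3 st.py
```

```text
time_s: 24.05
ee_pos: [0.6213, -0.0544, -0.0099]
tool_rot: [[0.981, 0.0, 0.195], [-0.195, 0.0, 0.981], [0.0, -1.0, 0.0]]
force: [0.1, -0.4, -0.7]
finger_gap: 0.0201
t 24.05 pos [621.3 -54.4  -9.9] jaw 78.8 down [ 0.  0. -1.] F [ 0.1 -0.4 -0.7] M [ 0.04 -0.13 -0.01] gap 20.1 q [ 0.35  0.9  -0.52  1.72  0.65  0.7   0.86]
```

```bash
python3 -m creep '[0,0,-1.2,0,0,0,0,0,-1.2,0,0,0,0,0,-1.2,0,0,0]' 1 20; python3 -m creep '[0,0,0,0,0,0,0,0,0,0,0,0,0,0,0,0,0,0,0,0,0,0,0,0,0,0,0,0,0,0]' 0.4; python3 -m creep '[0,0,30,0,0,0,0,0,80,0,0,0,0,20,130,0,0,0,0,40,160,0,0,0,-20,80,160,0,0,0,-50,130,160,0,0,0,-50,130,160,0,0,0]' 0; python3 st.py; python3 - <<'E'
from h import *
for n in ("side","top"):
    p,W=cloud(n,f"{n}13.png"); np.save(f"W13{n}.npy",W)
    for l in ("short1","mid1","tall1","knife","lid_lip"): print(n,l,[(np.round(r["location"],3),round(r["p"],2)) for r in look_for(l,n)[:3]])
q=cv2.imread("pics/top13.png"); cv2.imwrite("pics/top13z.png",cv2.resize(q[110:280,230:440],None,fx=3.5,fy=3.5))
E
```

```text
time_s: 24.42
ee_pos: [0.6212, -0.0545, -0.0112]
tool_rot: [[0.981, 0.0, 0.195], [-0.195, 0.0, 0.981], [0.0, -1.0, 0.0]]
force: [0.1, -0.2, -0.2]
finger_gap: 0.0201
time_s: 25.05
ee_pos: [0.621, -0.0545, -0.0113]
tool_rot: [[0.981, -0.0, 0.195], [-0.195, 0.0, 0.981], [-0.0, -1.0, 0.0]]
force: [-0.1, -0.2, -0.2]
finger_gap: 0.0562
time_s: 25.92
ee_pos: [0.5696, 0.0781, 0.1494]
tool_rot: [[0.982, 0.0, 0.19], [-0.19, 0.0, 0.982], [0.0, -1.0, 0.0]]
force: [-0.4, 0.5, -0.7]
finger_gap: 0.093
t 25.925 pos [569.6  78.1 149.4] jaw 79.1 down [ 0.  0. -1.] F [-0.4  0.5 -0.7] M [0.15 0.02 0.09] gap 93.0 q [ 0.23  0.64 -0.65  1.76  0.48  0.91  0.74]
side short1 [(array([ 0.536, -0.263,  0.067]), 0.73)]
side mid1 [(array([ 0.424, -0.098,  0.056]), 0.97), (array([ 0.429, -0.206,  0.059]), 0.93), (array([ 0.602, -0.353,  0.121]), 0.26)]
side tall1 [(array([0.425, 0.   , 0.077]), 0.91), (array([ 0.385, -0.364,  0.054]), 0.56), (array([ 0.599, -0.35 ,  0.121]), 0.17)]
side knife [(array([ 0.627, -0.061,  0.016]), 0.76), (array([ 0.615, -0.374,  0.199]), 0.74), (array([ 0.6  , -0.352,  0.119]), 0.37)]
side lid_lip [(array([ 0.617, -0.375,  0.205]), 0.58)]
top short1 [(array([ 0.554, -0.257,  0.063]), 0.79), (array([ 0.649, -0.226,  0.064]), 0.58)]
top mid1 [(array([ 0.427, -0.193,  0.074]), 0.95), (array([0.641, 0.223, 0.238]), 0.16)]
top tall1 [(array([ 0.665, -0.059,  0.018]), 0.37)]
top knife [(array([ 0.667, -0.059,  0.021]), 0.67)]
top lid_lip [(array([ 0.626, -0.361,  0.19 ]), 0.76)]
```

View pics/top13z.png

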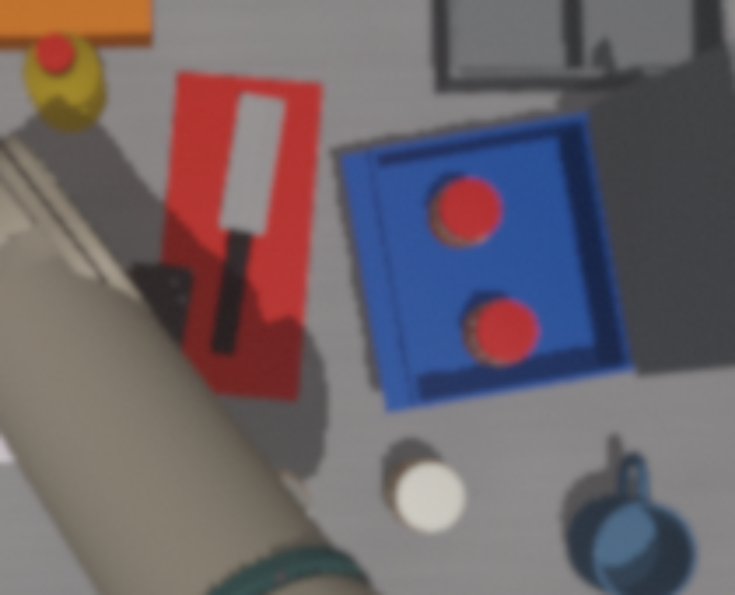

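View pics/side13.png

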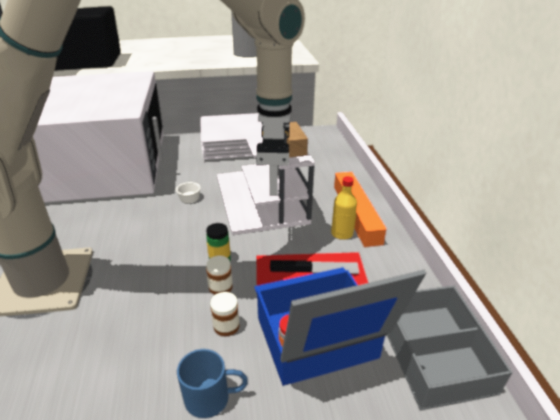

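```bash
cat >> h.py <<'E'
CO=np.array([605.7,-252.1]);Ca=np.array([.141,-.990]);Cb=np.array([.990,.141])
RO=np.array([447.5,267.2]);Ra=np.array([.9962,.0872]);Rb=np.array([-.0872,.9962])
def rk(x,y): return RO+x*Ra+y*Rb
def torack(p): d=np.array(p)[:2]-RO; return np.array([d@Ra,d@Rb])
def tocrate(p): d=np.array(p)[:2]-CO; return np.array([d@Ca,d@Cb])
E
python3 - <<'E'
from h import *
np.set_printoptions(suppress=True,precision=1)
uv=np.array([(468,210),(503,332)])/3.5+np.array([230,110])-.35
P=ray("top",uv,.063);print(P,[tocrate(p) for p in P])
p=cv2.cvtColor(cv2.imread("pics/top0.png"),cv2.COLOR_BGR2RGB)
print("low y-100/-10 x30",rk(30,-100),rk(30,-10)," mid x95",rk(95,-100),rk(95,-10)," tall x45 y95",rk(45,95))
print(torack([.63e3,.235e3]))
# lid angle
W=np.load("W13top.npy")*1000
m=(W[...,2]>110)&(W[...,2]<290)&(abs(W[...,0]-620)<110)&(W[...,1]<-300)&(W[...,1]>-420)
c=(W[m][:,:2]-CO)@Ca
import numpy.polynomial as P_
print(m.sum(),np.polyfit(W[m][:,2]-85,c-85,1), W[m][:,2].max())
E
```

```text
[[ 646.5 -232.6   63. ]
 [ 551.7 -256.7   63. ]] [array([-13.6,  43.2]), array([ -3. , -54.2])]
low y-100/-10 x30 [486.1 170.2] [478.3 259.9]  mid x95 [550.9 175.9] [543.  265.5]  tall x45 y95 [484.  365.8]
[179. -48.]
3600 [0.2 0.4] 275.87366853880934
```

```bash
python3 -m creep '[0,-45,0,0,0,0.6,0,-90,0,0,0,1.2,-5,-140,0,0,0,1.8,-10,-190,0,0,0,2.4,-15,-240,0,0,0,2.4,-18,-290,0,0,0,2.4,-18,-335,0,0,0,2.4,-18,-335,-50,0,0,2.4,-18,-335,-90,0,0,2.4,-18,-335,-90,0,0,2.4]' 0.2; python3 st.py;  cat > look.py <<'E'
from h import *
import sys
a=sys.argv  # name u0 v0 w h tag
n,u,v,w,h,tag=a[1],*map(int,a[2:6]),a[6]
p,W=cloud(n,f"{n}{tag}.png"); np.save(f"W_{n}.npy",W)
q=cv2.imread(f"pics/{n}{tag}.png")[v:v+h,u:u+w]; f=min(720/w,560/h)
cv2.imwrite(f"pics/{n}{tag}z.png",cv2.resize(q,None,fx=f,fy=f))
print("scale",f)
E
python3 look.py side 200 200 220 180 14
```

```text
time_s: 27.78
ee_pos: [0.5504, -0.2609, 0.0555]
tool_rot: [[0.991, -0.006, -0.136], [0.136, 0.002, 0.991], [-0.005, -1.0, 0.003]]
force: [-0.4, 0.3, 0.1]
finger_gap: 0.0756
t 27.775 pos [ 550.4 -260.9   55.5] jaw 97.8 down [-0.006  0.002 -1.   ] F [-0.4  0.3  0.1] M [ 0.07 -0.17 -0.02] gap 75.6 q [ 0.8   0.83 -0.68  1.73  0.67  0.84  1.51]
scale 3.111111111111111
```

View pics/side14z.png

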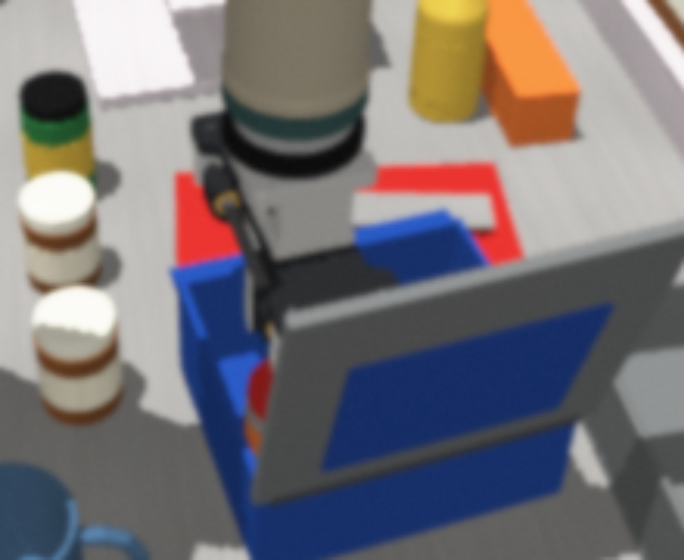

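```bash
python3 st.py; python3 -m creep '[0.5,3,-15,0,0,0,0.5,3,-30,0,0,0,0.5,3,-42,0,0,0,0.5,3,-46,0,0,0,0.5,3,-46,0,0,0]' 0.2; python3 st.py
```

```text
t 27.825 pos [ 552.5 -260.6   57.8] jaw 97.9 down [-0.002  0.001 -1.   ] F [-0.1  0.1 -0.2] M [ 0.09 -0.14 -0.03] gap 75.3 q [ 0.8   0.83 -0.68  1.73  0.67  0.84  1.51]
time_s: 28.45
ee_pos: [0.5535, -0.2564, 0.0124]
tool_rot: [[0.99, -0.0, -0.139], [0.139, 0.0, 0.99], [-0.0, -1.0, 0.0]]
force: [0.5, 0.1, -0.0]
finger_gap: 0.0754
t 28.45 pos [ 553.5 -256.4   12.4] jaw 98.0 down [-0.  0. -1.] F [ 0.5  0.1 -0. ] M [ 0.05 -0.12 -0.06] gap 75.4 q [ 0.76  0.88 -0.63  1.75  0.73  0.76  1.46]
```

Close (75→50 mm) gently, watching the gap.

```bash
python3 -m creep '[-1,0,-1,0,0,0,-1,0,-1,0,0,0,-1,0,-1,0,0,0,-1,0,-1,0,0,0,-1,0,-1,0,0,0,-1,0,-1,0,0,0,-1,0,-1,0,0,0,-1,0,-1,0,0,0]' 1 25; python3 st.py
```

```text
time_s: 29.45
ee_pos: [0.5527, -0.2568, 0.0119]
tool_rot: [[0.99, 0.0, -0.139], [0.139, -0.001, 0.99], [0.0, -1.0, -0.001]]
force: [-1.3, -2.3, 3.8]
finger_gap: 0.0493
t 29.45 pos [ 552.7 -256.8   11.9] jaw 98.0 down [ 0.    -0.001 -1.   ] F [-1.3 -2.3  3.8] M [-0.31 -0.02 -0.02] gap 49.3 q [ 0.76  0.88 -0.63  1.76  0.73  0.75  1.46]
```

```bash
python3 -m creep '[0,0,40,0,0,0,0,0,90,0,0,0,0,0,140,0,0,0,-5,50,140,0,0,0,-10,100,140,0,0,0,-20,150,140,0,0,0,-30,200,140,0,0,0,-40,250,140,0,0,0,-50,300,140,0,0,-0.2,-60,350,140,0,0,-0.37,-66,400,140,0,0,-0.37,-66.5,427,140,0,0,-0.37]' 1 25; python3 st.py; python3 look.py side 180 130 200 160 15
```

```text
time_s: 30.95
ee_pos: [0.4843, 0.174, 0.1514]
tool_rot: [[0.996, -0.001, -0.092], [0.092, 0.002, 0.996], [-0.001, -1.0, 0.002]]
force: [0.6, -0.4, -0.9]
finger_gap: 0.0494
t 30.95 pos [484.3 174.  151.4] jaw 95.3 down [-0.001  0.002 -1.   ] F [ 0.6 -0.4 -0.9] M [ 0.01 -0.14  0.01] gap 49.4 q [ 0.1   0.58 -0.75  1.92  0.52  0.85  0.74]
scale 3.5
```

View pics/side15z.png

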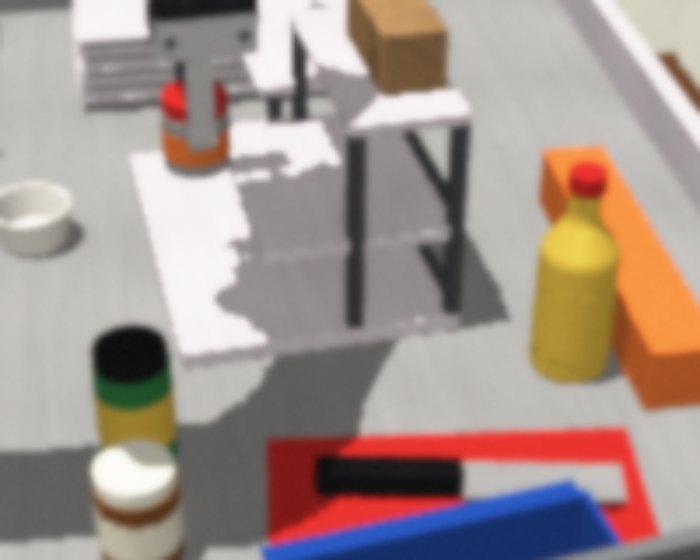

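```bash
cat > jar.py <<'E'
from h import *
import sys
np.set_printoptions(suppress=True,precision=1)
# usage jar.py camera x y rad zmin zmax : prints z-range & centre of points there
n=sys.argv[1];x,y,r,z0,z1=map(float,sys.argv[2:7])
p,W=cloud(n);W=W*1000
m=(np.hypot(W[...,0]-x,W[...,1]-y)<r)&(W[...,2]>z0)&(W[...,2]<z1)
v,u=np.nonzero(m)
for vv in np.unique(v):
    s=m[vv]; print(vv,s.sum(),"x",W[vv][s][:,0].min(),W[vv][s][:,0].max(),"y",np.median(W[vv][s][:,1]),"z",np.median(W[vv][s][:,2]),p[vv][s].mean(0).round())
E
python3 jar.py side 486 172 45 120 230
```

```text
147 3 x 472.7475166155024 477.8709895790206 y 203.31320707840234 z 215.8786116774128 [105. 104. 103.]
148 3 x 472.5685152260574 477.61486677041233 y 201.26382983186247 z 213.87511975657208 [93. 91. 90.]
149 3 x 472.66269105245595 477.49827399191855 y 202.3004370528404 z 210.5531481154531 [84. 82. 81.]
150 3 x 472.4797484424053 477.2897358952403 y 205.06942223653238 z 206.55576477079856 [85. 80. 79.]
151 4 x 472.3356479218368 479.7630872293285 y 203.02156778028774 z 204.53675264559433 [104.  81.  80.]
152 6 x 472.224026284622 502.29612623549167 y 195.67725252684494 z 205.219368423561 [134.  89.  88.]
153 13 x 468.82583939765516 504.3593355277605 y 187.1233834838648 z 206.1968482907884 [148.  96.  94.]
154 17 x 466.0683530930086 506.4302882451478 y 179.8788424148492 z 205.7234650011485 [155.  93.  90.]
155 19 x 463.3008534614305 508.2693003394311 y 175.62987246283728 z 205.25511002502256 [161.  90.  88.]
156 19 x 462.931245447837 508.1069014038259 y 169.91063666128034 z 205.45248706103536 [164.  89.  86.]
157 19 x 462.649104191998 507.61066582156855 y 165.05137142962172 z 205.099549395
[... 1615 characters left out ...]
533073930607 y 157.3689871907005 z 164.83117766946708 [162.  90.  52.]
174 19 x 462.14661685942116 508.1330360277997 y 156.23033454745405 z 162.72445835151316 [158.  89.  53.]
175 19 x 462.00206053984454 508.1986142559068 y 157.02717624198195 z 158.99133924695585 [148.  93.  65.]
176 19 x 461.84187080445525 508.0782356736736 y 158.29056818236248 z 156.3570501154759 [135. 103.  88.]
177 18 x 461.65200010805177 504.76499052405387 y 156.84049032876865 z 152.86198929192824 [132. 119. 114.]
178 16 x 463.8466071645424 501.99855511014323 y 155.85481653624132 z 150.61336030473566 [141. 137. 135.]
179 12 x 468.59350239832736 496.5482424602191 y 155.65336410981163 z 148.29236465133243 [170. 164. 164.]
```

```bash
python3 -m creep '[0,0,-40,0,0,0,0,0,-80,0,0,0,0,0,-105,0,0,0,0,0,-118,0,0,0,0,0,-124,0,0,0,0,0,-127,0,0,0,0,0,-129,0,0,0,0,0,-129,0,0,0]' 1 25; python3 st.py; python3 look.py side 180 130 200 160 16
```

```text
time_s: 32.05
ee_pos: [0.4864, 0.1706, 0.0231]
tool_rot: [[0.996, 0.001, -0.087], [0.087, 0.0, 0.996], [0.001, -1.0, 0.0]]
force: [0.3, -0.4, -1.5]
finger_gap: 0.0493
t 32.05 pos [486.4 170.6  23.1] jaw 95.0 down [ 0.001  0.    -1.   ] F [ 0.3 -0.4 -1.5] M [ 0.08 -0.11 -0.01] gap 49.3 q [-0.02  0.76 -0.56  2.01  0.73  0.58  0.56]
scale 3.5
```

View pics/side16z.png

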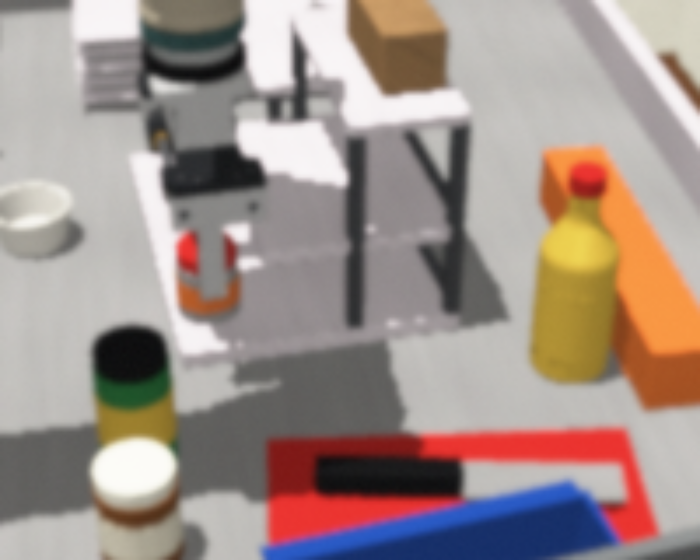

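```bash
python3 -m creep '[0,0,-1,0,0,0,0,0,-2,0,0,0,0,0,-2,0,0,0]' 1 25; python3 st.py;python3 -m creep '[0,0,-1,0,0,0,0,0,-1,0,0,0,0,0,-1,0,0,0]' 1 25; python3 st.py; python3 jar.py side 486 172 30 10 90 | awk '{print $1,$2,$4,$5,$7,$9,$10,$11,$12}' | sed -n '1,60p'
```

```text
time_s: 32.48
ee_pos: [0.4864, 0.1706, 0.0219]
tool_rot: [[0.996, 0.001, -0.088], [0.088, -0.0, 0.996], [0.001, -1.0, -0.001]]
force: [-2.0, -1.4, 10.6]
finger_gap: 0.0495
t 32.475 pos [486.4 170.6  21.9] jaw 95.0 down [ 0.001 -0.    -1.   ] F [-2.  -1.4 10.6] M [-0.29  0.38 -0.01] gap 49.5 q [-0.03  0.76 -0.56  2.02  0.74  0.58  0.56]
time_s: 32.85
ee_pos: [0.4864, 0.1706, 0.0218]
tool_rot: [[0.996, 0.002, -0.088], [0.088, -0.001, 0.996], [0.002, -1.0, -0.001]]
force: [-4.9, -2.4, 20.8]
finger_gap: 0.0493
t 32.85 pos [486.4 170.6  21.8] jaw 95.0 down [ 0.002 -0.001 -1.   ] F [-4.9 -2.4 20.8] M [-0.47  0.83  0.08] gap 49.3 q [-0.03  0.76 -0.56  2.02  0.74  0.58  0.55]
196 1 480.0758597407914 480.0758597407914 192.217432294316 74.00482819849547 [134. 97. 95.]
197 6 471.6089522557018 506.53408325782436 186.11511940951812 73.8686345467539 [192. 117. 117.]
198 8 468.63311944567 508.7512650065883 182.19707028614675 73.90544770030851 [196. 102. 100.]
199 9 465.657399733284 508.12103180814927 176.82243086638218 74.12897110891343 [194. 83. 81.]
200 10 465.39985190302303 510.5654765509328 169
[... 1660 characters left out ...]
11157586 [167. 111. 82.]
218 22 456.4150354998133 513.7315600605364 151.1124208405144 29.20686278405747 [161. 115. 92.]
219 21 458.834520864335 513.102207225583 151.7864646206969 26.023674550746733 [149. 119. 106.]
220 20 458.59395532586075 510.0504472435472 151.3093581645395 22.486984634978228 [143. 131. 126.]
221 18 460.9494494105781 506.9429731842197 150.3190561703318 19.559866411220757 [149. 144. 143.]
222 15 463.366746352937 501.1392126275309 149.3234447062957 16.556210163045193 [174. 169. 170.]
223 10 471.1045029924267 497.9768060358164 146.19853758102747 15.863398518080936 [197. 191. 192.]
224 4 478.9126345329552 495.06810093458347 143.25802062646756 14.58726691537095 [216. 210. 212.]
```

```bash
python3 -m creep '[0,0,2.5,0,0,0,0,0,2.5,0,0,0,0,0,2.5,0,0,0,0,0,2.5,0,0,0,0,0,2.5,0,0,0]' 0.28; python3 -m creep '[0,0,30,0,0,0,0,0,80,0,0,0,0,0,100,0,0,0,-30,-2.6,100,0,0,0,-60,-5.2,100,0,0,0,-60,-5.2,50,0,0,0,-60,-5.2,10,0,0,0,-60,-5.2,-16,0,0,0,-60,-5.2,-16,0,0,0,-60,-5.2,-16,0,0,0]' 0.79; python3 st.py; python3 look.py side 180 130 200 160 17;python3 jar.py side 486 172 30 68 90|tail -8
```

```text
time_s: 33.52
ee_pos: [0.4859, 0.1705, 0.022]
tool_rot: [[0.996, -0.0, -0.087], [0.087, -0.0, 0.996], [-0.0, -1.0, 0.0]]
force: [-0.3, 0.2, -0.8]
finger_gap: 0.0681
time_s: 34.78
ee_pos: [0.4264, 0.1658, 0.0069]
tool_rot: [[0.996, 0.001, -0.088], [0.088, 0.001, 0.996], [0.001, -1.0, 0.001]]
force: [0.3, 0.1, -0.6]
finger_gap: 0.0192
t 34.775 pos [426.4 165.8   6.9] jaw 95.0 down [ 0.001  0.001 -1.   ] F [ 0.3  0.1 -0.6] M [ 0.08 -0.16 -0.03] gap 19.2 q [-0.11  0.73 -0.48  2.18  0.83  0.42  0.4 ]
scale 3.5
200 16 x 470.7090657026079 510.469491267636 y 169.3349441633269 z 74.19338112132246 [134.  43.  41.]
201 16 x 470.33134775105736 510.3164441975282 y 165.407867857449 z 74.1086915434766 [134.  41.  40.]
202 18 x 464.8423206199991 510.0406657879519 y 160.86434122264308 z 73.88062628162677 [133.  43.  41.]
203 16 x 467.0769377440606 506.6448127508927 y 155.99616150309203 z 73.5801516361655 [130.  30.  28.]
204 15 x 466.8507858119464 503.7375337097264 y 152.50224879720324 z 73.53373701852608 [131.  27.  25.]
205 14 x 466.6453762970839 500.69770818135515 y 149.14548148693217 z 72.45965792046181 [133.  29.  27.]
206 6 x 479.30901578098866 497.8521609863489 y 149.05037163957326 z 69.3842120084542 [135.  28.  26.]
207 2 x 481.7033511605301 484.3334173849968 y 145.73544999391163 z 68.5622188226612 [135.  33.  30.]
```

View pics/side17z.png

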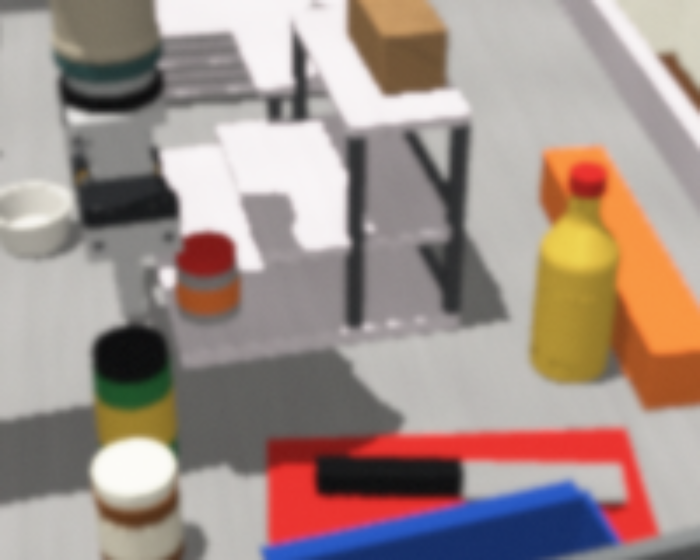

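```bash
python3 -m creep '[8,0.7,0,0,0,0,16,1.4,0,0,0,0,24,2.1,0,0,0,0,32,2.8,0,0,0,0,40,3.5,0,0,0,0,48,4.2,0,0,0,0,56,4.9,0,0,0,0,64,5.6,0,0,0,0,72,6.3,0,0,0,0,78,6.8,0,0,0,0,82,7.2,0,0,0,0,82,7.2,0,0,0,0]' 0.79; python3 st.py; python3 look.py side 180 130 200 160 18;python3 jar.py side 540 178 30 60 84|tail -8
```

```text
time_s: 36.38
ee_pos: [0.5085, 0.1726, 0.0062]
tool_rot: [[0.996, 0.0, -0.087], [0.087, 0.0, 0.996], [0.0, -1.0, 0.0]]
force: [-0.1, 0.2, -0.1]
finger_gap: 0.0201
t 36.375 pos [508.5 172.6   6.2] jaw 95.0 down [ 0.  0. -1.] F [-0.1  0.2 -0.1] M [ 0.06 -0.16 -0.01] gap 20.1 q [-0.02  0.81 -0.56  1.96  0.75  0.59  0.57]
scale 3.5
200 2 x 523.4735364562927 526.2743493385041 y 163.18347071434073 z 75.37524899406124 [134.  90.  89.]
201 2 x 523.4682302902446 525.7004228239291 y 160.98344710390995 z 73.62799776222235 [134.  72.  71.]
202 2 x 523.106732046248 525.39554486494 y 158.2289273802777 z 72.24929482252551 [132.  61.  60.]
203 3 x 523.0863645678891 528.2782991387023 y 159.2503549303115 z 67.9940546068905 [135.  68.  68.]
204 4 x 522.903000152949 560.533451559421 y 158.52266109731588 z 65.04595080330853 [130.  80.  78.]
205 11 x 522.7486454185674 557.4343851801688 y 154.01986805552903 z 63.31873533176742 [126.  89.  88.]
206 6 x 527.5336917324952 548.883497840682 y 151.6353083666327 z 62.70363396818983 [117.  84.  82.]
207 1 x 540.4052241078595 540.4052241078595 y 149.12890318808408 z 60.60745856980079 [109.  95.  91.]
```

View pics/side18z.png

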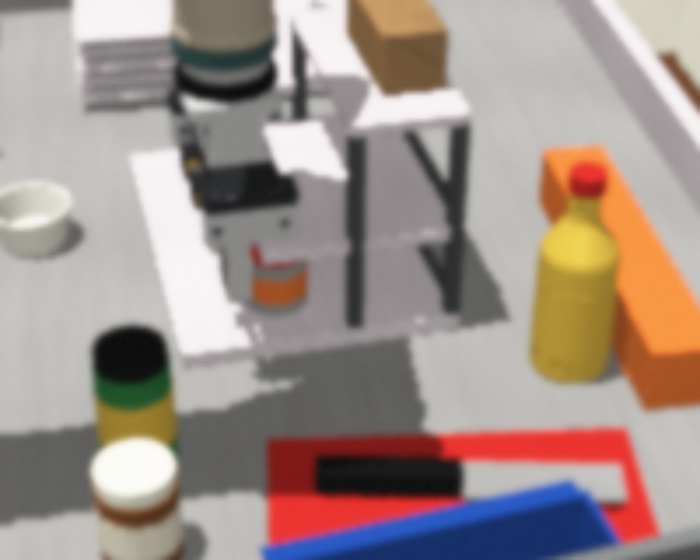

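```bash
python3 -m creep '[-25,-2,0,0,0,0,-50,-4,0,0,0,0,-50,-4,50,0,0,0,-50,-4,100,0,0,0,-40,-4,150,0,0,0,-10,-50,150,0,0,0,20,-100,150,0,0,0,40,-150,150,0,0,0,60,-200,150,0,0,0,80,-250,150,0,0,0,100,-300,150,0,0,0.2,120,-350,150,0,0,0.38]' 0.2; python3 st.py
```

```text
time_s: 37.98
ee_pos: [0.6284, -0.1791, 0.1563]
tool_rot: [[0.99, 0.0, -0.141], [0.141, -0.0, 0.99], [0.0, -1.0, -0.0]]
force: [0.0, 0.3, 0.5]
finger_gap: 0.075
t 37.975 pos [ 628.4 -179.1  156.3] jaw 98.1 down [ 0. -0. -1.] F [0.  0.3 0.5] M [ 0.05 -0.2   0.02] gap 75.0 q [ 0.66  0.77 -0.76  1.53  0.58  1.08  1.47]
```

```bash
python3 -m creep '[18,-53.5,0,0,0,0,18,-53.5,-50,0,0,0,18,-53.5,-90,0,0,0,18,-53.5,-115,0,0,0,18,-53.5,-135,0,0,0,18,-53.5,-145,0,0,0,18,-53.5,-145,0,0,0,18,-53.5,-145,0,0,0]' 0.2; python3 st.py; python3 look.py side 200 200 220 180 19
```

```text
time_s: 38.98
ee_pos: [0.647, -0.231, 0.0123]
tool_rot: [[0.99, 0.002, -0.14], [0.14, -0.0, 0.99], [0.002, -1.0, -0.001]]
force: [0.7, 0.6, 0.2]
finger_gap: 0.0751
t 38.975 pos [ 647.  -231.    12.3] jaw 98.1 down [ 0.002 -0.    -1.   ] F [0.7 0.6 0.2] M [ 0.06 -0.12 -0.06] gap 75.1 q [ 0.66  0.97 -0.67  1.52  0.71  0.9   1.46]
scale 3.111111111111111
```

View pics/side19z.png

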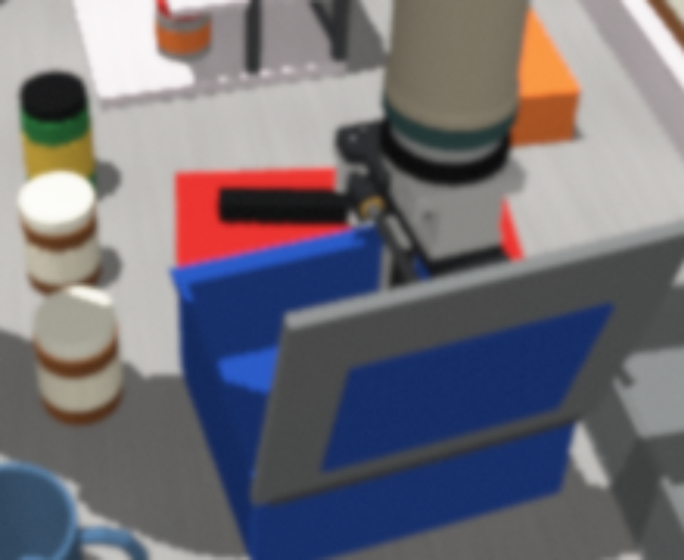

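```bash
python3 -m creep '[0,-1,0,0,0,0,0,-1,0,0,0,0,0,-1,0,0,0,0,0,-1,0,0,0,0,0,-1,0,0,0,0,0,-1,0,0,0,0,0,-1,0,0,0,0,0,-1,0,0,0,0]' 1 25; python3 st.py; python3 -m creep '[0,0,40,0,0,0,0,0,90,0,0,0,0,0,140,0,0,0,-20,50,140,0,0,0,-40,100,140,0,0,0,-55,150,140,0,0,0,-70,200,140,0,0,0,-90,250,140,0,0,0,-110,300,140,0,0,-0.2,-130,350,140,0,0,-0.38,-150,400,140,0,0,-0.38,-165,450,140,0,0,-0.38]' 1 25; python3 st.py
```

```text
time_s: 40.02
ee_pos: [0.6463, -0.2323, 0.0114]
tool_rot: [[0.99, 0.0, -0.14], [0.14, -0.001, 0.99], [0.0, -1.0, -0.001]]
force: [-1.2, -2.1, 3.9]
finger_gap: 0.0497
t 40.025 pos [ 646.3 -232.3   11.4] jaw 98.1 down [ 0.    -0.001 -1.   ] F [-1.2 -2.1  3.9] M [-0.3  -0.03  0.04] gap 49.7 q [ 0.66  0.97 -0.67  1.52  0.71  0.9   1.46]
time_s: 41.52
ee_pos: [0.4793, 0.2196, 0.1507]
tool_rot: [[0.996, -0.001, -0.088], [0.088, -0.0, 0.996], [-0.001, -1.0, 0.0]]
force: [0.8, -0.4, -1.1]
finger_gap: 0.0495
t 41.525 pos [479.3 219.6 150.7] jaw 95.1 down [-0.001 -0.    -1.   ] F [ 0.8 -0.4 -1.1] M [ 0.09 -0.19  0.03] gap 49.5 q [ 0.01  0.6  -0.75  1.88  0.53  0.87  0.65]
```

```bash
python3 -m creep '[-0.6,36,0,0,0,0,-0.6,36,-40,0,0,0,-0.6,36,-80,0,0,0,-0.6,36,-110,0,0,0,-0.6,36,-122,0,0,0,-0.6,36,-126,0,0,0,-0.6,36,-128,0,0,0,-0.6,36,-129,0,0,0,-0.6,36,-129,0,0,0]' 1 25; python3 st.py; python3 look.py side 180 130 200 160 20
```

```text
time_s: 42.65
ee_pos: [0.4809, 0.2542, 0.0228]
tool_rot: [[0.996, 0.001, -0.087], [0.087, 0.0, 0.996], [0.001, -1.0, 0.0]]
force: [0.0, 0.3, -2.8]
finger_gap: 0.0498
t 42.65 pos [480.9 254.2  22.8] jaw 95.0 down [ 0.001  0.    -1.   ] F [ 0.   0.3 -2.8] M [ 0.09 -0.14 -0.06] gap 49.8 q [-0.16  0.79 -0.59  1.94  0.72  0.64  0.44]
scale 3.5
```

View pics/side20z.png

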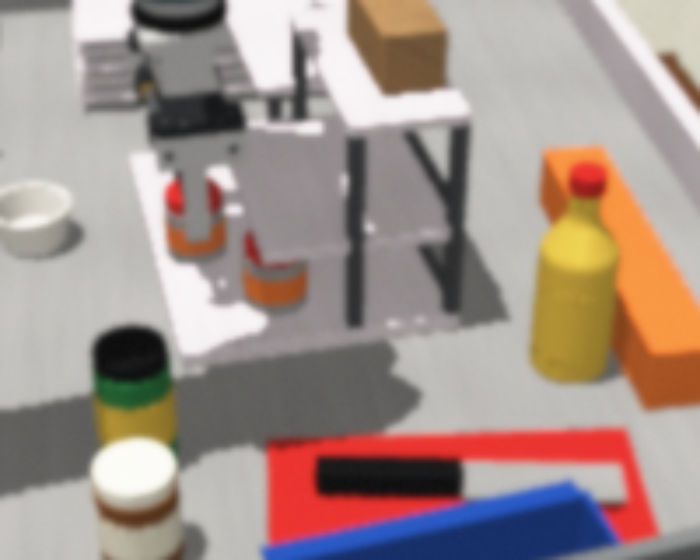

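```bash
python3 -m creep '[0,0,-1,0,0,0,0,0,-1.5,0,0,0,0,0,-1.5,0,0,0]' 1 25; python3 st.py; python3 -m creep '[0,0,0.5,0,0,0,0,0,0.5,0,0,0,0,0,0.5,0,0,0,0,0,0.5,0,0,0]' 0.28; python3 -m creep '[0,0,30,0,0,0,0,0,80,0,0,0,0,0,100,0,0,0,-30,-2.6,100,0,0,0,-62,-5.4,100,0,0,0,-62,-5.4,50,0,0,0,-62,-5.4,10,0,0,0,-62,-5.4,-15,0,0,0,-62,-5.4,-15,0,0,0,-62,-5.4,-15,0,0,0]' 0.79; python3 st.py; python3 jar.py side 480 256 30 68 90|tail -8
```

```text
time_s: 43.08
ee_pos: [0.4807, 0.2542, 0.0214]
tool_rot: [[0.996, 0.001, -0.087], [0.087, -0.0, 0.996], [0.001, -1.0, -0.0]]
force: [-0.3, -0.8, 4.8]
finger_gap: 0.0492
t 43.075 pos [480.7 254.2  21.4] jaw 95.0 down [ 0.001 -0.    -1.   ] F [-0.3 -0.8  4.8] M [-0.2   0.02 -0.06] gap 49.2 q [-0.17  0.79 -0.58  1.94  0.73  0.63  0.44]
time_s: 43.58
ee_pos: [0.4804, 0.254, 0.0211]
tool_rot: [[0.996, -0.0, -0.087], [0.087, -0.0, 0.996], [-0.0, -1.0, -0.0]]
force: [0.1, -0.3, 0.2]
finger_gap: 0.0675
time_s: 44.82
ee_pos: [0.4188, 0.2492, 0.0069]
tool_rot: [[0.996, 0.001, -0.088], [0.088, 0.001, 0.996], [0.001, -1.0, 0.001]]
force: [0.7, 0.4, 0.4]
finger_gap: 0.0197
t 44.825 pos [418.8 249.2   6.9] jaw 95.0 down [ 0.001  0.001 -1.   ] F [0.7 0.4 0.4] M [ 0.1  -0.16 -0.  ] gap 19.7 q [-0.25  0.76 -0.52  2.1   0.8   0.49  0.28]
184 16 x 462.1189991569004 504.10893476097175 y 255.34682058654596 z 74.97557302943851 [132.  38.  36.]
185 17 x 461.80473670693726 507.3370748577576 y 250.3934934960777 z 74.0958776897925 [136.  44.  42.]
186 17 x 461.49765812755385 506.7563034566247 y 244.53153407582656 z 74.65418809292058 [135.  42.  40.]
187 16 x 461.30558002344003 503.4671673948319 y 240.50086246999672 z 73.5619215512372 [130.  32.  31.]
188 14 x 463.84336932708493 500.084290408603 y 235.47906963881442 z 72.84720441695585 [131.  27.  25.]
189 11 x 466.2957803732327 494.02683897556153 y 233.73757157285962 z 70.8935626240078 [134.  27.  25.]
190 6 x 471.40270188916895 488.23427992034533 y 231.12578127028212 z 69.09029752319636 [135.  29.  26.]
191 1 x 476.79902768672423 476.79902768672423 y 228.45933258717784 z 68.09370777209496 [131.  37.  34.]
```

```bash
python3 -m creep '[8,0.7,0,0,0,0,16,1.4,0,0,0,0,24,2.1,0,0,0,0,32,2.8,0,0,0,0,40,3.5,0,0,0,0,48,4.2,0,0,0,0,56,4.9,0,0,0,0,64,5.6,0,0,0,0,72,6.3,0,0,0,0,78,6.8,0,0,0,0,82.5,7.2,0,0,0,0,82.5,7.2,0,0,0,0]' 0.79; python3 st.py; python3 look.py side 180 130 200 160 21; python3 - <<'E'
from h import *
s=state();print(torack(np.array(s["ee_pos"])*1000))
E
```

```text
time_s: 46.38
ee_pos: [0.5014, 0.2559, 0.0062]
tool_rot: [[0.996, 0.0, -0.087], [0.087, 0.0, 0.996], [0.0, -1.0, 0.0]]
force: [-0.4, -0.4, -0.4]
finger_gap: 0.0194
t 46.375 pos [501.4 255.9   6.2] jaw 95.0 down [ 0.  0. -1.] F [-0.4 -0.4 -0.4] M [ 0.08 -0.13 -0.04] gap 19.4 q [-0.16  0.83 -0.58  1.89  0.74  0.65  0.45]
scale 3.5
[ 52.44184385 -15.96799215]
```

View pics/side21z.png

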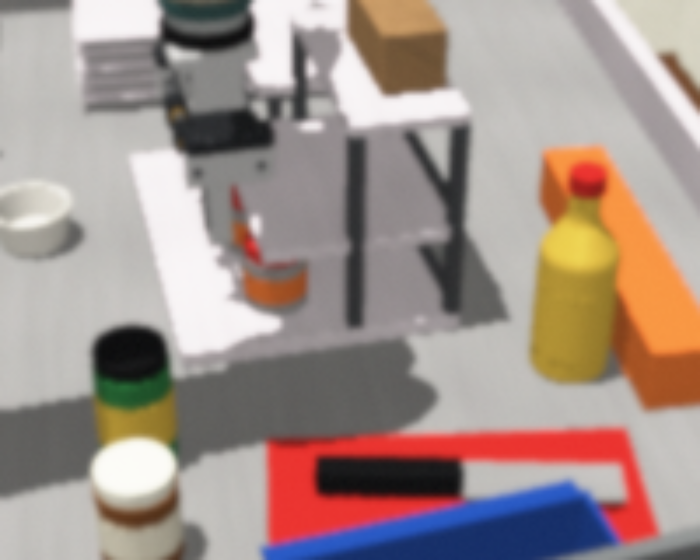

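```bash
python3 -m creep '[-25,-2,0,0,0,0,-50,-4,0,0,0,0,-50,-4,50,0,0,0,-50,-4,100,0,0,0,-50,-50,150,0,0,0,-50,-100,150,0,0,0,-50,-130,150,0,0,0,-50,-130,150,0,0,0]' 0; python3 st.py; python3 look.py top 90 110 280 180 22; python3 - <<'E'
from h import *
for n in ("top","side"):
    snapshot(n)
    for l in ("short1","mid1","tall1","can","teabox"): print(n,l,[(np.round(r["location"],3),round(r["p"],2)) for r in look_for(l,n)[:3]])
E
```

```text
time_s: 47.42
ee_pos: [0.4509, 0.1231, 0.1562]
tool_rot: [[0.997, -0.0, -0.083], [0.083, -0.002, 0.997], [-0.0, -1.0, -0.002]]
force: [-0.0, 1.0, 0.6]
finger_gap: 0.0932
t 47.425 pos [450.9 123.1 156.2] jaw 94.8 down [-0.    -0.002 -1.   ] F [-0.   1.   0.6] M [ 0.07 -0.12  0.03] gap 93.2 q [ 0.23  0.52 -0.8   2.03  0.52  0.8   0.78]
scale 2.5714285714285716
top short1 [(array([0.344, 0.327, 0.009]), 0.56)]
top mid1 [(array([ 0.428, -0.192,  0.074]), 0.6), (array([ 0.419, -0.078,  0.075]), 0.6)]
top tall1 [(array([0.429, 0.022, 0.092]), 0.64)]
top can [(array([0.624, 0.365, 0.185]), 0.81)]
top teabox [(array([0.638, 0.221, 0.242]), 0.7)]
side short1 [(array([0.534, 0.155, 0.045]), 0.63), (array([0.518, 0.247, 0.046]), 0.46)]
side mid1 [(array([ 0.426, -0.208,  0.063]), 0.72), (array([ 0.427, -0.098,  0.061]), 0.55)]
side tall1 [(array([ 0.426, -0.   ,  0.079]), 0.91)]
side can [(array([0.614, 0.378, 0.188]), 0.39)]
side teabox [(array([0.632, 0.176, 0.234]), 0.76), (array([ 0.614, -0.375,  0.2  ]), 0.49)]
```

View pics/top22z.png

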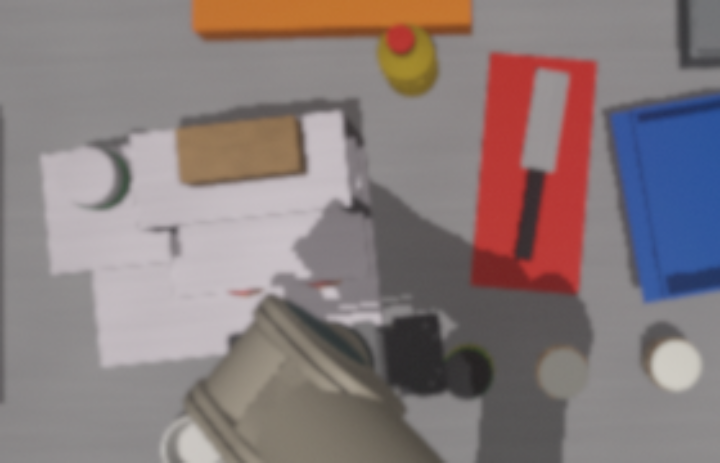

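```bash
python3 - <<'E'
from h import *
np.set_printoptions(suppress=True,precision=1)
f=2.5714
uv=np.array([(466,372),(563,373),(675,365)])/f+np.array([90,110])-.3
print(ray("top",uv[:1],.095),ray("top",uv[1:],.075))
p,W=cloud("side");W*=1000
for nm,x,y,h in (("tall",427,18,95),("A",418,-82,75),("B",426,-195,75)):
    m=(np.hypot(W[...,0]-x,W[...,1]-y)<40)&(abs(W[...,2]-h)<4)
    P=W[m];print(nm,len(P),"x",P[:,0].min(),P[:,0].max(),"y",P[:,1].min(),P[:,1].max(),np.median(P[:,2]))
E
```

```text
[[426.4  21.2  95. ]] [[ 421.7  -78.3   75. ]
 [ 427.3 -194.2   75. ]]
tall 254 x 400.16581642545646 450.06812393496267 y -5.917269468050857 47.13781857937638 95.86385035473671
A 324 x 396.67670793487315 447.35269291329854 y -104.37393950679594 -52.33992522393674 75.56404628625782
B 419 x 402.3053942023575 453.61616179826837 y -220.74050594958965 -167.7924609176829 76.26053262479368
```

```bash
python3 -m creep '[-12,-50,0,0,0,0,-24,-101,0,0,0,0,-24,-101,0,0,0,0,-24,-101,-40,0,0,0,-24,-101,-80,0,0,0,-24,-101,-110,0,0,0,-24,-101,-133,0,0,0,-24,-101,-133,0,0,0]' 0; python3 st.py; python3 look.py side 180 200 150 120 23
```

```text
time_s: 49.12
ee_pos: [0.4264, 0.0261, 0.0222]
tool_rot: [[0.996, -0.002, -0.09], [0.09, 0.0, 0.996], [-0.002, -1.0, 0.001]]
force: [0.4, -0.7, -0.2]
finger_gap: 0.0938
t 49.125 pos [426.4  26.1  22.2] jaw 95.1 down [-0.002  0.    -1.   ] F [ 0.4 -0.7 -0.2] M [ 0.06 -0.09 -0.  ] gap 93.8 q [ 0.23  0.68 -0.52  2.24  0.87  0.42  0.65]
scale 4.666666666666667
```

View pics/side23z.png

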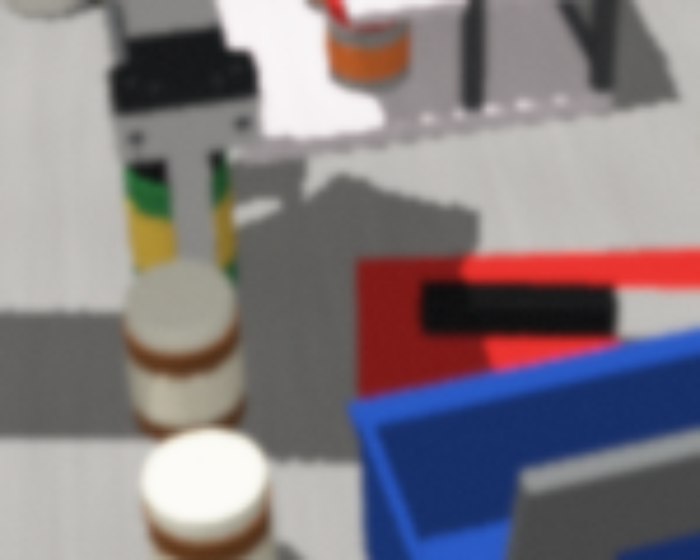

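```bash
python3 -m creep '[0,-4,0,0,0,0,0,-4,0,0,0,0,0,-4,0,0,0,0,0,-4,0,0,0,0,0,-4,0,0,0,0,0,-4,0,0,0,0,0,-4,0,0,0,0,0,-4,0,0,0,0]' 1 30; python3 st.py
```

```text
time_s: 50.18
ee_pos: [0.4272, 0.0209, 0.0234]
tool_rot: [[0.996, 0.0, -0.088], [0.088, -0.0, 0.996], [0.0, -1.0, -0.0]]
force: [-0.4, -0.1, 6.0]
finger_gap: 0.0535
t 50.175 pos [427.2  20.9  23.4] jaw 95.0 down [ 0. -0. -1.] F [-0.4 -0.1  6. ] M [-0.05 -0.01 -0.01] gap 53.5 q [ 0.24  0.68 -0.52  2.25  0.87  0.42  0.66]
```

```bash
python3 -m creep '[0,0,40,0,0,0,0,0,80,0,0,0,0,20,110,0,0,0,0,70,110,0,0,0,0,120,110,0,0,0,0,170,110,0,0,0,0,220,110,0,0,0,10,270,110,0,0,0,30,310,110,0,0,0,57,345,110,0,0,0,57,345,110,0,0,0,57,345,110,0,0,0]' 1 30; python3 st.py; python3 look.py side 130 90 220 160 24
```

```text
time_s: 51.68
ee_pos: [0.4829, 0.3645, 0.1321]
tool_rot: [[0.996, -0.002, -0.088], [0.088, -0.002, 0.996], [-0.002, -1.0, -0.002]]
force: [-0.5, -0.3, -2.0]
finger_gap: 0.0535
t 51.675 pos [482.9 364.5 132.1] jaw 95.0 down [-0.002 -0.002 -1.   ] F [-0.5 -0.3 -2. ] M [ 0.03 -0.1  -0.  ] gap 53.5 q [-0.26  0.72 -0.72  1.69  0.57  0.95  0.46]
scale 3.272727272727273
```

View pics/side24z.png

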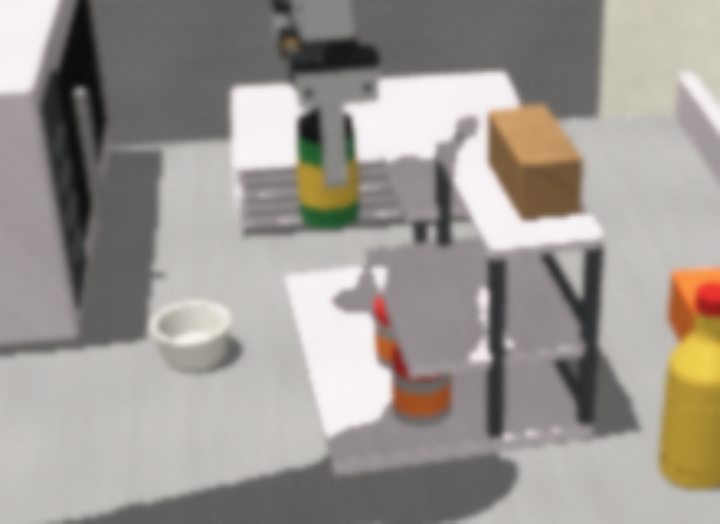

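```bash
python3 -m creep '[0,0,-30,0,0,0,0,0,-60,0,0,0,0,0,-80,0,0,0,0,0,-88,0,0,0,0,0,-91,0,0,0,0,0,-92,0,0,0,0,0,-92,0,0,0]' 1 30; python3 st.py; python3 -m creep '[0,0,-1,0,0,0,0,0,-2,0,0,0,0,0,-2,0,0,0]' 1 30; python3 st.py
```

```text
time_s: 52.6
ee_pos: [0.4843, 0.3662, 0.0419]
tool_rot: [[0.996, 0.001, -0.087], [0.087, 0.001, 0.996], [0.001, -1.0, 0.001]]
force: [-0.2, 0.7, -2.2]
finger_gap: 0.0533
t 52.6 pos [484.3 366.2  41.9] jaw 95.0 down [ 0.001  0.001 -1.   ] F [-0.2  0.7 -2.2] M [ 0.05 -0.1   0.  ] gap 53.3 q [-0.31  0.83 -0.64  1.75  0.67  0.79  0.37]
time_s: 52.98
ee_pos: [0.4839, 0.3658, 0.0391]
tool_rot: [[0.996, -0.0, -0.087], [0.087, -0.0, 0.996], [-0.0, -1.0, -0.0]]
force: [-0.1, -1.2, -1.0]
finger_gap: 0.0533
t 52.975 pos [483.9 365.8  39.1] jaw 95.0 down [-0. -0. -1.] F [-0.1 -1.2 -1. ] M [ 0.08 -0.08 -0.02] gap 53.3 q [-0.31  0.84 -0.64  1.75  0.67  0.78  0.37]
```

```bash
python3 -m creep '[0,0,-0.8,0,0,0,0,0,-1.2,0,0,0,0,0,-1.2,0,0,0]' 1 30; python3 st.py; python3 -m creep '[0,0,0,0,0,0,0,0,0,0,0,0,0,0,0,0,0,0,0,0,0,0,0,0]' 0.2;  python3 -m creep '[0,0,30,0,0,0,0,0,80,0,0,0,0,0,120,0,0,0,-30,-2.6,120,0,0,0,-62,-5.4,120,0,0,0,-80,-7,100,0,-0.8,0,-80,-7,60,0.09,-1.6,0,-80,-7,40,0.18,-2.4,0,-80,-7,20,0.26,-3,0,-80,-7,0,0.26,-3,0,-80,-7,-12,0.26,-3,0,-80,-7,-12,0.26,-3,0]' 0.79; python3 st.py;python3 look.py side 130 90 220 160 25
```

```text
time_s: 53.35
ee_pos: [0.484, 0.3659, 0.0384]
tool_rot: [[0.996, 0.0, -0.088], [0.088, -0.0, 0.996], [0.0, -1.0, -0.0]]
force: [-1.3, -1.1, 3.9]
finger_gap: 0.0536
t 53.35 pos [484.  365.9  38.4] jaw 95.0 down [ 0. -0. -1.] F [-1.3 -1.1  3.9] M [-0.32  0.11 -0.01] gap 53.6 q [-0.31  0.84 -0.64  1.75  0.68  0.78  0.37]
time_s: 53.85
ee_pos: [0.484, 0.3658, 0.0379]
tool_rot: [[0.996, -0.0, -0.087], [0.087, 0.0, 0.996], [-0.0, -1.0, 0.0]]
force: [0.5, -0.1, -0.1]
finger_gap: 0.0751
time_s: 55.35
ee_pos: [0.4024, 0.3584, 0.0245]
tool_rot: [[0.91, 0.404, -0.09], [0.083, 0.034, 0.996], [0.406, -0.914, -0.003]]
force: [-0.2, -0.4, -0.1]
finger_gap: 0.0199
t 55.35 pos [402.4 358.4  24.5] jaw 95.2 down [ 0.404  0.034 -0.914] F [-0.2 -0.4 -0.1] M [-0.02  0.32  0.02] gap 19.9 q [-0.88  0.71 -0.2   2.28  1.77  0.47 -1.09]
scale 3.272727272727273
```

View pics/side25z.png

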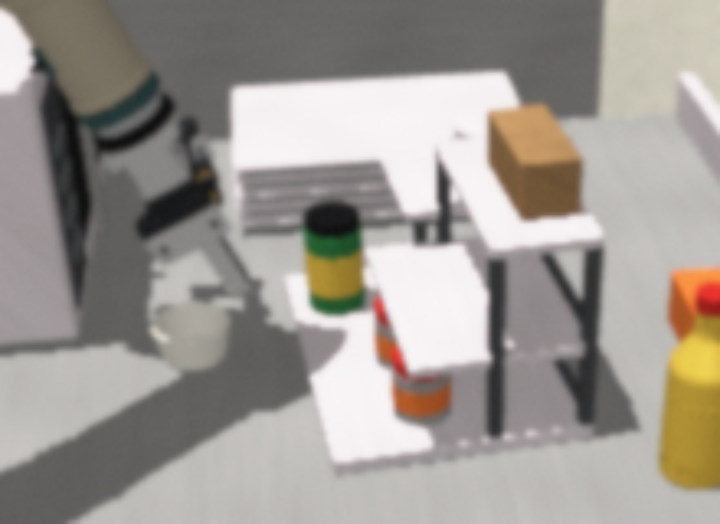

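```bash
python3 - <<'E'
from h import *
np.set_printoptions(suppress=True,precision=0)
W=np.load("W_side.npy")*1000
p=cv2.imread("pics/side25.png")
for v in range(158,182,2): print(v,[(u,W[v,u].round()) for u in range(190,214,3) if W[v,u,2]>25])
print(proj("side",[[.4024-.0073,.358,.0245+.0165],[.4024+.0077,.359,.0245+.0196]]))
E
```

```text
158 [(190, array([367., 275., 156.])), (193, array([374., 278., 154.])), (196, array([383., 280., 153.])), (199, array([391., 276., 154.]))]
160 [(190, array([366., 277., 149.])), (193, array([374., 279., 147.])), (196, array([382., 279., 147.])), (199, array([390., 277., 147.]))]
162 [(190, array([365., 275., 144.])), (193, array([373., 276., 143.])), (196, array([382., 276., 142.]))]
164 [(190, array([364., 278., 136.])), (193, array([369., 338., 104.])), (196, array([378., 336., 105.])), (199, array([385., 370.,  86.]))]
166 [(193, array([368., 334., 100.])), (196, array([377., 335.,  98.])), (199, array([384., 365.,  82.]))]
168 [(193, array([367., 336.,  92.])), (196, array([376., 334.,  93.])), (199, array([385., 335.,  91.])), (202, array([392., 375.,  69.]))]
170 [(196, array([376., 335.,  85.])), (199, array([384., 339.,  82.])), (202, array([392., 370.,  64.]))]
172 [(196, array([375., 331.,  81.])), (199, array([384., 338.,  76.])), (202, array([392., 336.,  76.]))]
174 [(196, array([374., 334.,  72.])), (199, array([383., 338.,  70.])), (202, array([392., 335.,  70.])), (205, array([399., 368.,  51.]))]
176 [(199, array([382., 339.,  62.])), (202, array([391., 340.,  60.])), (205, array([400., 340.,  60.]))]
178 [(199, array([382., 336.,  57.])), (202, array([390., 342.,  52.])), (205, array([399., 338.,  54.]))]
180 [(202, array([390., 340.,  47.]))]
[[204. 179.]
 [209. 177.]]
```

```bash
python3 -m creep '[0,0,-14,0,0,0,25,2.2,-14,0,0,0,45,4,-14,0,0,0,55,4.8,-14,0,0,0,64,5.6,-14,0,0,0,73,6.4,-14,0,0,0,82,7.2,-14,0,0,0,91,8,-14,0,0,0,100,8.7,-14,0,0,0,109,9.5,-14,0,0,0,118,10.3,-14,0,0,0,118,10.3,-14,0,0,0]' 0.79; python3 st.py;python3 look.py side 130 90 220 160 26
```

```text
time_s: 56.9
ee_pos: [0.5233, 0.3688, 0.0121]
tool_rot: [[0.909, 0.408, -0.086], [0.079, 0.035, 0.996], [0.409, -0.912, -0.001]]
force: [-1.1, -0.1, 0.1]
finger_gap: 0.0194
t 56.9 pos [523.3 368.8  12.1] jaw 94.9 down [ 0.408  0.035 -0.912] F [-1.1 -0.1  0.1] M [ 0.05  0.24 -0.01] gap 19.4 q [-0.79  0.77 -0.06  2.06  1.61  0.32 -0.73]
scale 3.272727272727273
```

View pics/side26z.png

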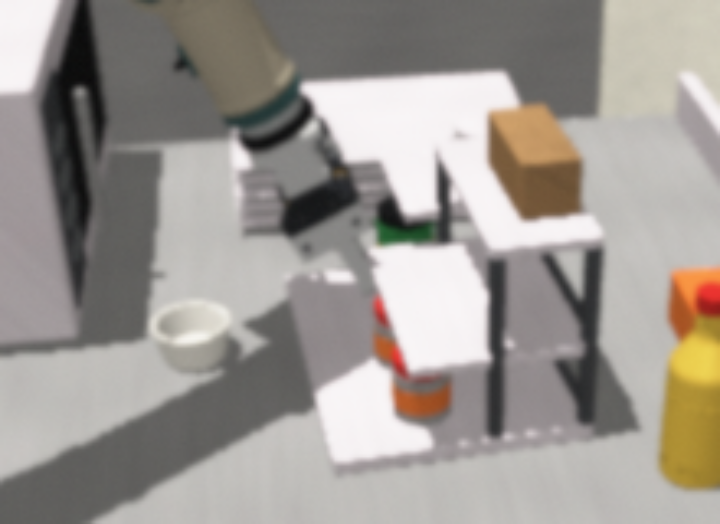

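```bash
python3 -m creep '[6,0.5,0,0,0,0,12,1,0,0,0,0,15,1.3,0,0,0,0,15,1.3,0,0,0,0]' 0.79; python3 st.py; python3 look.py top 80 120 220 180 27
```

```text
time_s: 57.45
ee_pos: [0.5375, 0.3703, 0.0121]
tool_rot: [[0.909, 0.407, -0.087], [0.079, 0.035, 0.996], [0.409, -0.913, -0.0]]
force: [0.4, -0.3, -0.1]
finger_gap: 0.0201
t 57.45 pos [537.5 370.3  12.1] jaw 95.0 down [ 0.407  0.035 -0.913] F [ 0.4 -0.3 -0.1] M [0.1  0.28 0.01] gap 20.1 q [-0.77  0.78 -0.06  2.03  1.55  0.31 -0.65]
scale 3.111111111111111
```

View pics/top27z.png

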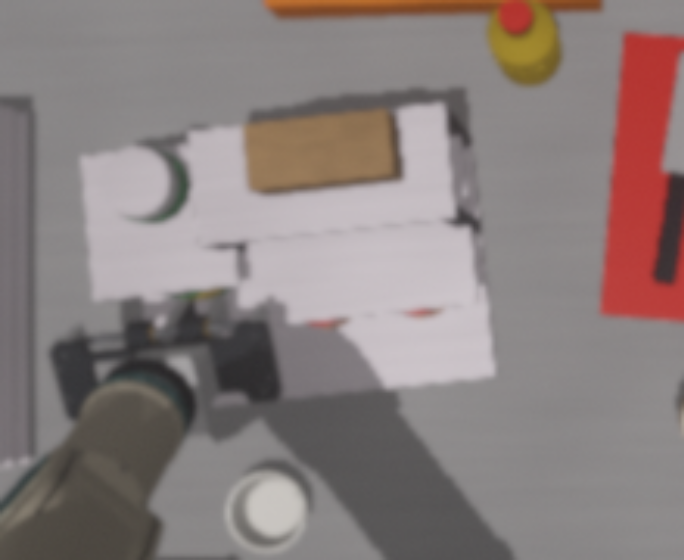

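```bash
python3 -m creep '[-30,-2.6,0,0,0,0,-60,-5,10,0,0,0,-80,-7,60,0,0,0,-80,-7,100,-0.1,1,0,-80,-7,130,-0.2,2,0,-80,-40,130,-0.26,3,0,-90,-90,130,-0.26,3,0,-95,-140,130,-0.26,3,0,-100,-190,130,-0.26,3,0,-105,-240,130,-0.26,3,0,-110,-290,130,-0.26,3,0,-115,-340,130,-0.26,3,0]' 0; python3 st.py
```

```text
time_s: 59.0
ee_pos: [0.4217, 0.0285, 0.1422]
tool_rot: [[0.996, 0.0, -0.087], [0.087, -0.001, 0.996], [0.0, -1.0, -0.001]]
force: [1.0, 0.0, -0.1]
finger_gap: 0.0943
t 59.0 pos [421.7  28.5 142.2] jaw 95.0 down [ 0.    -0.001 -1.   ] F [ 1.   0.  -0.1] M [ 0.07 -0.18  0.05] gap 94.3 q [ 0.31  0.44 -0.61  2.16  0.41  0.66  1.07]
```

```bash
cat > mids.py <<'E'
from h import *
np.set_printoptions(suppress=True,precision=1)
for n in ("side","top"):
    p,W=cloud(n,f"{n}_mids.png");W*=1000
    m=((abs(W[...,2]-75.5)<3)&(W[...,0]>340)&(W[...,0]<480)&(W[...,1]>-300)&(W[...,1]<60)&(p.min(-1)>70)).astype(np.uint8)
    k,l,s,c=cv2.connectedComponentsWithStats(m)
    for i in range(1,k):
        if s[i,4]>60:
            P=W[l==i];(cx,cy),r=cv2.minEnclosingCircle(P[:,:2].astype(np.float32));print(n,s[i,4],"ctr",round(cx,1),round(cy,1),"r",round(r,1),"mean",P.mean(0))
    print([(np.round(r["location"],3),round(r["p"],2)) for r in look_for("mid1",n)[:3]])
E
python3 mids.py
```

```text
side 307 ctr 422.7 -79.2 r 26.5 mean [422.3 -80.1  75.6]
side 401 ctr 428.8 -194.7 r 26.8 mean [ 427.7 -196.5   76.1]
[(array([ 0.4, -0.1,  0.1]), 0.94), (array([ 0.4, -0.2,  0.1]), 0.56), (array([0.6, 0.2, 0.1]), 0.15)]
top 230 ctr 427.1 -195.4 r 25.8 mean [ 427.2 -195.2   75.1]
top 130 ctr 421.0 -80.6 r 24.8 mean [421.2 -88.3  75.1]
[(array([ 0.4, -0.2,  0.1]), 0.7), (array([ 0.4, -0.1,  0.1]), 0.5), (array([ 0.6, -0.4,  0.2]), 0.27)]
```

```bash
python3 -m creep '[0,-50,0,0,0,0,0,-107,0,0,0,0,0,-107,0,0,0,0,0,-107,-40,0,0,0,0,-107,-80,0,0,0,0,-107,-110,0,0,0,0,-107,-132,0,0,0,0,-107,-132,0,0,0]' 0; python3 st.py
```

```text
time_s: 60.2
ee_pos: [0.4218, -0.0739, 0.0091]
tool_rot: [[0.996, -0.002, -0.092], [0.092, 0.001, 0.996], [-0.002, -1.0, 0.001]]
force: [0.3, 0.4, 0.3]
finger_gap: 0.0939
t 60.2 pos [421.8 -73.9   9.1] jaw 95.3 down [-0.002  0.001 -1.   ] F [0.3 0.4 0.3] M [ 0.04 -0.09 -0.01] gap 93.9 q [ 0.33  0.68 -0.32  2.25  0.71  0.31  1.05]
```

```bash
python3 -m creep '[0,0,0,0,0,0,0,0,0,0,0,0,0,0,0,0,0,0,0,0,0,0,0,0,0,0,0,0,0,0,0,0,0,0,0,0,0,0,0,0,0,0,0,0,0,0,0,0]' 1 30; python3 st.py; python3 look.py side 180 200 150 120 28
```

```text
time_s: 61.2
ee_pos: [0.4222, -0.0769, 0.0103]
tool_rot: [[0.996, 0.0, -0.087], [0.087, -0.001, 0.996], [0.0, -1.0, -0.001]]
force: [-1.2, -0.7, 5.9]
finger_gap: 0.0535
t 61.2 pos [422.2 -76.9  10.3] jaw 95.0 down [ 0.    -0.001 -1.   ] F [-1.2 -0.7  5.9] M [-0.14 -0.06  0.02] gap 53.5 q [ 0.34  0.68 -0.32  2.25  0.71  0.31  1.05]
scale 4.666666666666667
```

View pics/side28z.png

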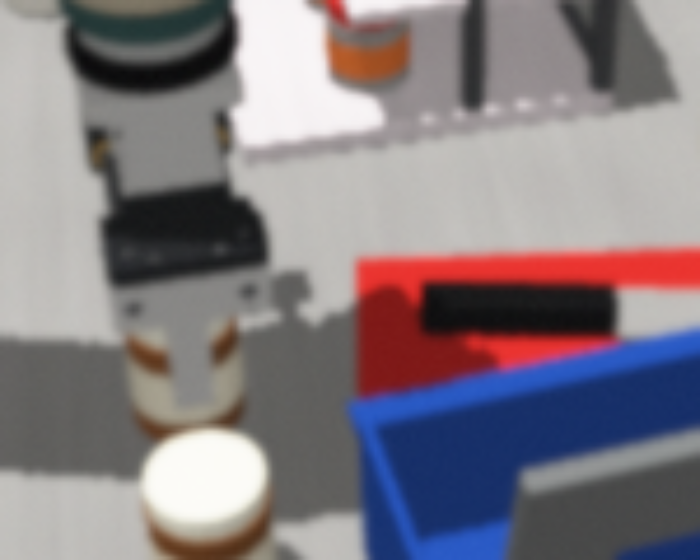

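```bash
python3 -m creep '[0,0,45,0,0,0,0,0,95,0,0,0,0,20,145,0,0,0,10,70,150,0,0,0,20,120,150,0,0,0,30,170,150,0,0,0,40,220,150,0,0,0,60,270,150,0,0,0,80,310,150,0,0,0,110,337,150,0,0,0,119,337,150,0,0,0,119,337,150,0,0,0]' 1 30; python3 st.py; python3 look.py side 130 90 220 160 29
```

```text
time_s: 62.75
ee_pos: [0.5406, 0.259, 0.159]
tool_rot: [[0.996, -0.002, -0.086], [0.086, -0.002, 0.996], [-0.002, -1.0, -0.001]]
force: [-0.4, 0.8, -1.2]
finger_gap: 0.0534
t 62.75 pos [540.6 259.  159. ] jaw 95.0 down [-0.002 -0.002 -1.   ] F [-0.4  0.8 -1.2] M [ 0.07 -0.09 -0.02] gap 53.4 q [-0.12  0.65 -0.61  1.68  0.44  0.95  0.76]
scale 3.272727272727273
```

View pics/side29z.png

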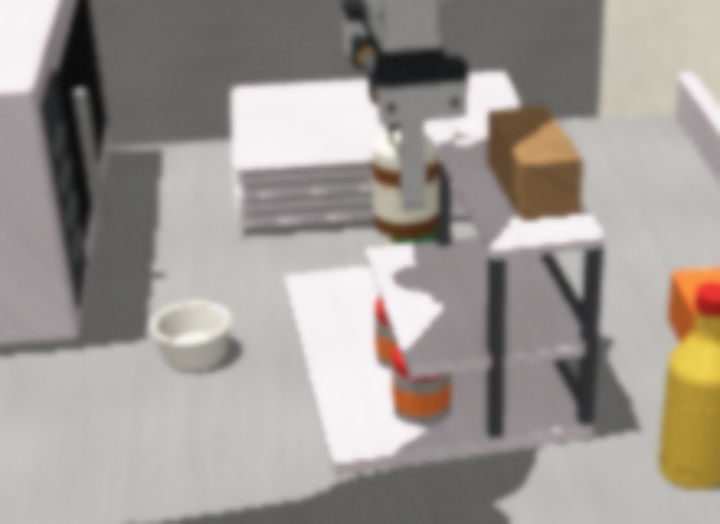

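```bash
python3 -m creep '[0,0,-20,0,0,0,0,0,-40,0,0,0,0,0,-49,0,0,0,0,0,-52,0,0,0,0,0,-53,0,0,0,0,0,-53,0,0,0]' 1 30; python3 st.py; python3 -m creep '[0,0,-1,0,0,0,0,0,-2,0,0,0,0,0,-2,0,0,0]' 1 30; python3 st.py
```

```text
time_s: 63.55
ee_pos: [0.5413, 0.2606, 0.1075]
tool_rot: [[0.996, 0.001, -0.087], [0.087, 0.0, 0.996], [0.001, -1.0, 0.0]]
force: [0.5, 0.1, -2.0]
finger_gap: 0.0536
t 63.55 pos [541.3 260.6 107.5] jaw 95.0 down [ 0.001  0.    -1.   ] F [ 0.5  0.1 -2. ] M [ 0.07 -0.16  0.04] gap 53.6 q [-0.14  0.71 -0.58  1.73  0.49  0.85  0.72]
time_s: 63.92
ee_pos: [0.5411, 0.2605, 0.1054]
tool_rot: [[0.996, 0.0, -0.087], [0.087, 0.0, 0.996], [0.0, -1.0, -0.0]]
force: [-0.8, 0.3, 2.1]
finger_gap: 0.0534
t 63.925 pos [541.1 260.5 105.4] jaw 95.0 down [ 0.  0. -1.] F [-0.8  0.3  2.1] M [-0.1  -0.01  0.02] gap 53.4 q [-0.14  0.72 -0.58  1.73  0.5   0.85  0.71]
```

```bash
python3 -m creep '[0,0,0,0,0,0,0,0,0,0,0,0,0,0,0,0,0,0,0,0,0,0,0,0]' 0.2;  python3 -m creep '[0,0,30,0,0,0,0,0,70,0,0,0,0,0,90,0,0,0,-30,-2.6,90,0,0,0,-60,-5.2,90,0,0,0,-75,-6.5,90,0,-0.8,0,-75,-6.5,60,0.09,-1.6,0,-75,-6.5,40,0.18,-2.4,0,-75,-6.5,20,0.26,-3,0,-75,-6.5,0,0.26,-3,0,-75,-6.5,-12,0.26,-3,0,-75,-6.5,-12,0.26,-3,0]' 0.79; python3 st.py;python3 look.py side 130 90 220 160 30
```

```text
time_s: 64.42
ee_pos: [0.541, 0.2605, 0.1049]
tool_rot: [[0.996, -0.0, -0.087], [0.087, 0.0, 0.996], [-0.0, -1.0, 0.0]]
force: [0.4, 0.2, -0.5]
finger_gap: 0.0753
time_s: 65.92
ee_pos: [0.4648, 0.2544, 0.092]
tool_rot: [[0.91, 0.405, -0.09], [0.083, 0.035, 0.996], [0.407, -0.913, -0.001]]
force: [-0.0, -0.3, 0.7]
finger_gap: 0.0199
t 65.925 pos [464.8 254.4  92. ] jaw 95.2 down [ 0.405  0.035 -0.913] F [-0.  -0.3  0.7] M [ 0.05  0.2  -0.03] gap 19.9 q [-0.66  0.53 -0.11  2.33  1.75  0.31 -0.79]
scale 3.272727272727273
```

View pics/side30z.png

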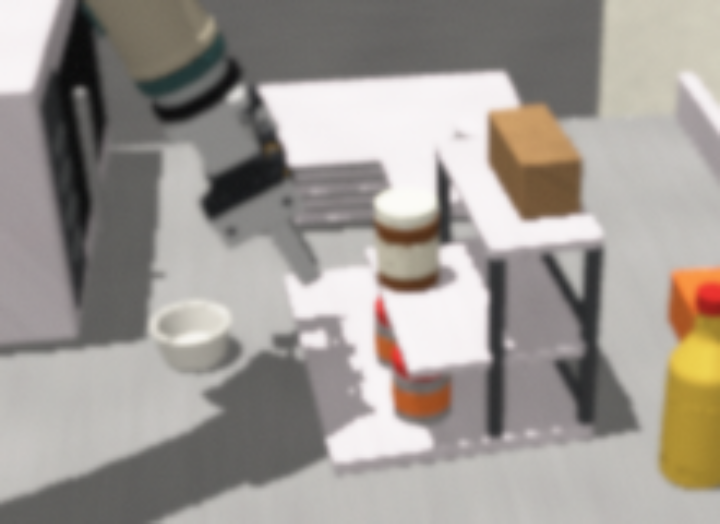

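```bash
python3 -m creep '[15,1.3,0,0,0,0,30,2.6,0,0,0,0,42,3.7,0,0,0,0,51,4.4,0,0,0,0,60,5.2,0,0,0,0,69,6,0,0,0,0,78,6.8,0,0,0,0,87,7.6,0,0,0,0,96,8.4,0,0,0,0,105,9.2,0,0,0,0,112,9.8,0,0,0,0,112,9.8,0,0,0,0]' 0.79; python3 st.py;python3 look.py side 130 90 220 160 31
```

```text
time_s: 67.47
ee_pos: [0.5786, 0.2637, 0.0933]
tool_rot: [[0.909, 0.407, -0.087], [0.079, 0.036, 0.996], [0.409, -0.913, 0.0]]
force: [-0.1, 0.2, -0.7]
finger_gap: 0.0196
t 67.475 pos [578.6 263.7  93.3] jaw 95.0 down [ 0.407  0.036 -0.913] F [-0.1  0.2 -0.7] M [0.02 0.23 0.05] gap 19.6 q [-0.5   0.61 -0.14  2.08  1.29  0.29 -0.16]
scale 3.272727272727273
```

View pics/side31z.png

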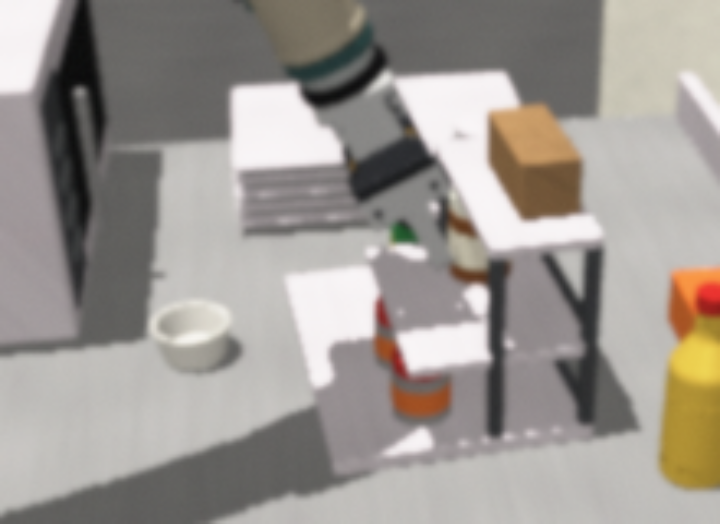

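```bash
python3 -m creep '[-30,-2.6,0,0,0,0,-70,-6,10,0,0,0,-110,-10,40,0,0,0,-115,-10,60,-0.1,1,0,-120,-40,60,-0.2,2,0,-125,-90,60,-0.26,3,0,-130,-140,60,-0.26,3,0,-135,-190,60,-0.26,3,0,-140,-240,60,-0.26,3,0,-145,-290,60,-0.26,3,0,-148,-340,60,-0.26,3,0,-150,-390,60,-0.26,3,0]' 0; python3 st.py; python3 mids.py; python3 look.py top 80 120 340 180 32
```

```text
time_s: 69.03
ee_pos: [0.4274, -0.128, 0.1531]
tool_rot: [[0.996, 0.0, -0.087], [0.087, -0.001, 0.996], [0.0, -1.0, -0.001]]
force: [0.8, -0.0, 0.3]
finger_gap: 0.0941
t 69.025 pos [ 427.4 -128.   153.1] jaw 95.0 down [ 0.    -0.001 -1.   ] F [ 0.8 -0.   0.3] M [ 0.06 -0.22  0.01] gap 94.1 q [ 0.66  0.45 -0.59  2.09  0.38  0.71  1.48]
side 398 ctr 428.8 -194.4 r 26.4 mean [ 428.2 -197.    76.1]
[(array([ 0.4, -0.2,  0.1]), 0.61), (array([0.6, 0.2, 0.1]), 0.48)]
[(array([0.6, 0.4, 0.2]), 0.64), (array([ 0.7, -0.1,  0. ]), 0.16)]
scale 2.1176470588235294
```

View pics/top32z.png

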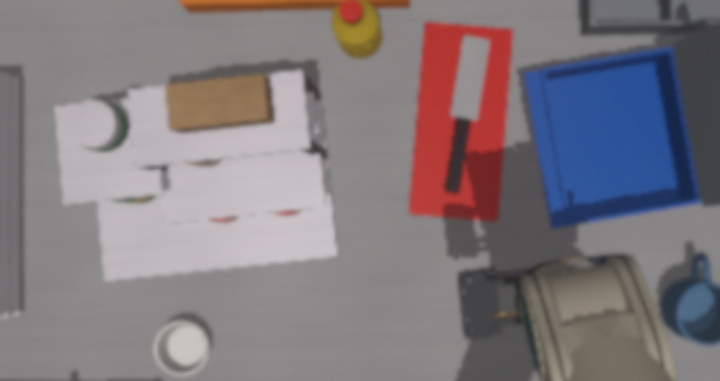

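```bash
python3 -m creep '[1,-40,0,0,0,0,1,-67,0,0,0,0,1,-67,0,0,0,0,1,-67,-45,0,0,0,1,-67,-90,0,0,0,1,-67,-120,0,0,0,1,-67,-143,0,0,0,1,-67,-143,0,0,0,1,-67,-143,0,0,0]' 0; python3 st.py
```

```text
time_s: 70.4
ee_pos: [0.4298, -0.1919, 0.0108]
tool_rot: [[0.996, 0.001, -0.09], [0.09, 0.0, 0.996], [0.001, -1.0, 0.0]]
force: [-0.8, -0.4, 0.3]
finger_gap: 0.094
t 70.4 pos [ 429.8 -191.9   10.8] jaw 95.1 down [ 0.001  0.    -1.   ] F [-0.8 -0.4  0.3] M [ 0.07 -0.12  0.06] gap 94.0 q [ 0.6   0.71 -0.35  2.14  0.63  0.39  1.4 ]
```

```bash
python3 -m creep '[0,0,0,0,0,0,0,0,0,0,0,0,0,0,0,0,0,0,0,0,0,0,0,0,0,0,0,0,0,0,0,0,0,0,0,0,0,0,0,0,0,0,0,0,0,0,0,0]' 1 30; python3 st.py; python3 look.py side 180 200 150 150 33
```

```text
time_s: 71.4
ee_pos: [0.429, -0.1936, 0.0101]
tool_rot: [[0.996, 0.0, -0.087], [0.087, -0.0, 0.996], [-0.0, -1.0, -0.0]]
force: [-1.0, -0.9, 3.4]
finger_gap: 0.0535
t 71.4 pos [ 429.  -193.6   10.1] jaw 95.0 down [ 0. -0. -1.] F [-1.  -0.9  3.4] M [-0.22 -0.   -0.01] gap 53.5 q [ 0.6   0.71 -0.35  2.14  0.63  0.39  1.4 ]
scale 3.7333333333333334
```

View pics/side33z.png

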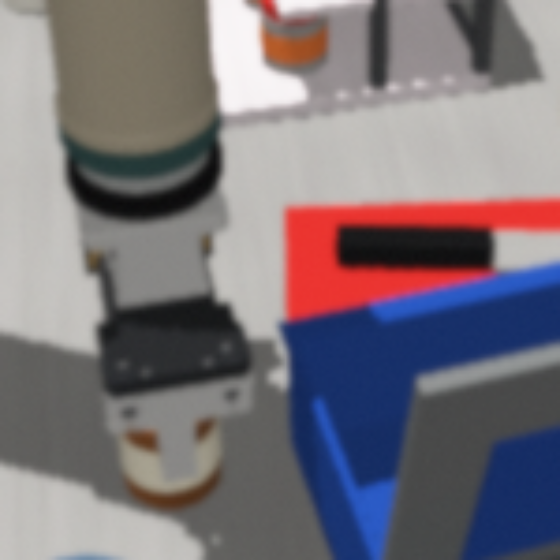

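```bash
python3 -m creep '[0,0,45,0,0,0,0,0,95,0,0,0,0,20,145,0,0,0,5,70,150,0,0,0,10,120,150,0,0,0,20,170,150,0,0,0,40,220,150,0,0,0,60,270,150,0,0,0,80,320,150,0,0,0,110,355,150,0,0,0,120,369,150,0,0,0,120,369,150,0,0,0]' 1 30; python3 -m creep '[0,0,-20,0,0,0,0,0,-40,0,0,0,0,0,-49,0,0,0,0,0,-52,0,0,0,0,0,-53,0,0,0,0,0,-53,0,0,0]' 1 30; python3 st.py; python3 look.py side 130 90 220 160 34
```

```text
time_s: 72.95
ee_pos: [0.5482, 0.1763, 0.1591]
tool_rot: [[0.996, -0.002, -0.089], [0.089, -0.0, 0.996], [-0.002, -1.0, 0.0]]
force: [0.2, -0.2, -1.8]
finger_gap: 0.0534
time_s: 73.7
ee_pos: [0.5493, 0.1758, 0.1075]
tool_rot: [[0.996, 0.001, -0.087], [0.087, 0.0, 0.996], [0.001, -1.0, 0.0]]
force: [-0.4, 0.4, -2.1]
finger_gap: 0.0536
t 73.7 pos [549.3 175.8 107.5] jaw 95.0 down [ 0.001  0.    -1.   ] F [-0.4  0.4 -2.1] M [ 0.03 -0.18 -0.04] gap 53.6 q [-0.02  0.67 -0.54  1.8   0.46  0.8   0.87]
scale 3.272727272727273
```

View pics/side34z.png

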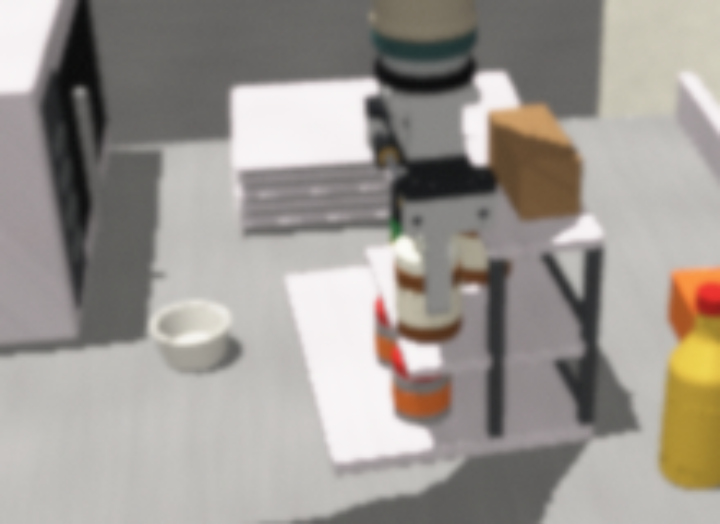

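```bash
python3 -m creep '[0,0,-1,0,0,0,0,0,-2.2,0,0,0,0,0,-2.2,0,0,0]' 1 30; python3 st.py; python3 -m creep '[0,0,0,0,0,0,0,0,0,0,0,0,0,0,0,0,0,0,0,0,0,0,0,0]' 0.2;  python3 -m creep '[0,0,30,0,0,0,0,0,70,0,0,0,0,0,90,0,0,0,-30,-2.6,90,0,0,0,-60,-5.2,90,0,0,0,-75,-6.5,90,0,-0.8,0,-75,-6.5,60,0.09,-1.6,0,-75,-6.5,40,0.18,-2.4,0,-75,-6.5,20,0.26,-3,0,-75,-6.5,0,0.26,-3,0,-75,-6.5,-12,0.26,-3,0,-75,-6.5,-12,0.26,-3,0]' 0.79; python3 st.py;python3 look.py side 130 90 220 160 35
```

```text
time_s: 74.12
ee_pos: [0.5491, 0.1758, 0.1051]
tool_rot: [[0.996, 0.0, -0.087], [0.087, 0.0, 0.996], [0.0, -1.0, -0.0]]
force: [-0.8, -0.0, 1.9]
finger_gap: 0.0536
t 74.125 pos [549.1 175.8 105.1] jaw 95.0 down [ 0.  0. -1.] F [-0.8 -0.   1.9] M [-0.05  0.02 -0.05] gap 53.6 q [-0.02  0.68 -0.54  1.8   0.47  0.79  0.87]
time_s: 74.62
ee_pos: [0.549, 0.1758, 0.1048]
tool_rot: [[0.996, 0.0, -0.088], [0.088, 0.0, 0.996], [0.0, -1.0, 0.0]]
force: [0.1, -0.3, 0.0]
finger_gap: 0.0754
time_s: 76.12
ee_pos: [0.4773, 0.1638, 0.0985]
tool_rot: [[0.91, 0.407, -0.082], [0.082, 0.018, 0.996], [0.407, -0.913, -0.016]]
force: [0.8, -0.5, 0.1]
finger_gap: 0.0197
t 76.125 pos [477.3 163.8  98.5] jaw 94.7 down [ 0.407  0.018 -0.913] F [ 0.8 -0.5  0.1] M [0.05 0.24 0.04] gap 19.7 q [-0.32  0.5  -0.3   2.41  1.92  0.37 -0.77]
scale 3.272727272727273
```

View pics/side35z.png

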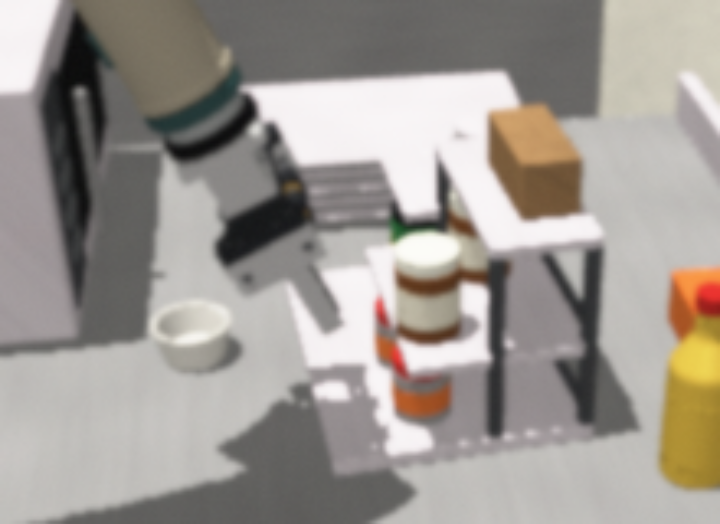

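```bash
python3 -m creep '[10,0.9,0,0,0,0,20,1.8,0,0,0,0,20,1.8,0,0,0,0,20,1.8,0,0,0,0]' 0.79; python3 st.py; python3 - <<'E'
from h import *
s=state();print(torack(np.array(s["ee_pos"])*1000))
p,W=cloud("side");W*=1000
m=(np.hypot(W[...,0]-549,W[...,1]-176)<40)&(abs(W[...,2]-171)<4)
P=W[m];print(len(P),[torack(q) for q in (P.min(0),P.max(0))],cv2.minEnclosingCircle(P[:,:2].astype(np.float32)),np.median(P[:,2]))
E
```

```text
time_s: 76.68
ee_pos: [0.4976, 0.1647, 0.0991]
tool_rot: [[0.91, 0.406, -0.081], [0.081, 0.017, 0.997], [0.406, -0.914, -0.018]]
force: [0.1, -0.1, 1.0]
finger_gap: 0.0199
t 76.675 pos [497.6 164.7  99.1] jaw 94.6 down [ 0.406  0.017 -0.914] F [ 0.1 -0.1  1. ] M [ 0.    0.22 -0.  ] gap 19.9 q [-0.33  0.51 -0.26  2.36  1.86  0.33 -0.69]
[  40.9549288  -106.50667765]
175 [array([  64.15381555, -125.59068912]), array([118.83918389, -75.11771839])] ((550.1790161132812, 175.01414489746094), 27.983901977539062) 171.34509225637606
```

```bash
python3 -m creep '[-0.5,5.5,-5,0,0,0,-0.5,5.5,-5,0,0,0]' 0.79; python3 st.py; python3 -m creep '[10,0.9,0,0,0,0,19,1.7,0,0,0,0,28,2.4,0,0,0,0,37,3.2,0,0,0,0,46,4,0,0,0,0,55,4.8,0,0,0,0,64,5.6,0,0,0,0,73,6.4,0,0,0,0,81,7,0,0,0,0,88,7.7,0,0,0,0,88,7.7,0,0,0,0]' 0.79; python3 st.py;python3 look.py side 130 90 220 160 36;python3 - <<'E'
from h import *
s=state();print(torack(np.array(s["ee_pos"])*1000))
E
```

```text
time_s: 76.97
ee_pos: [0.4961, 0.1709, 0.093]
tool_rot: [[0.911, 0.404, -0.082], [0.082, 0.017, 0.996], [0.404, -0.914, -0.017]]
force: [0.1, 0.5, -0.6]
finger_gap: 0.0199
t 76.975 pos [496.1 170.9  93. ] jaw 94.7 down [ 0.404  0.017 -0.914] F [ 0.1  0.5 -0.6] M [ 0.04  0.25 -0.02] gap 19.9 q [-0.33  0.53 -0.28  2.36  1.87  0.35 -0.71]
time_s: 78.35
ee_pos: [0.5845, 0.1779, 0.0932]
tool_rot: [[0.911, 0.405, -0.081], [0.081, 0.017, 0.997], [0.405, -0.914, -0.018]]
force: [0.2, 0.4, 0.2]
finger_gap: 0.0197
t 78.35 pos [584.5 177.9  93.2] jaw 94.6 down [ 0.405  0.017 -0.914] F [0.2 0.4 0.2] M [ 0.06  0.28 -0.06] gap 19.7 q [-0.31  0.58 -0.19  2.15  1.49  0.27 -0.23]
scale 3.272727272727273
[ 128.49563756 -100.94790096]
```

View pics/side36z.png

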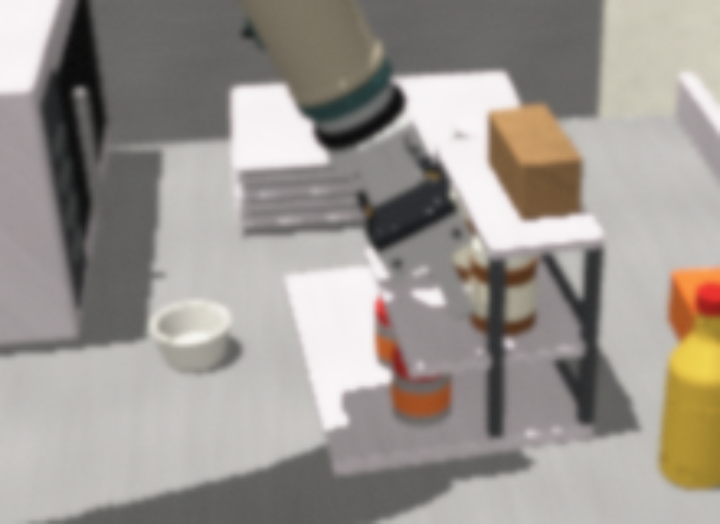

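```bash
python3 -m creep '[-30,-2.6,0,0,0,0,-70,-6,10,0,0,0,-110,-10,40,0,0,0,-115,-10,80,-0.1,1,0,-120,-40,100,-0.2,2,0,-125,-90,100,-0.2,3,0,-130,-140,100,-0.2,3,0,-135,-190,100,-0.2,3,0,-140,-240,100,-0.2,3,0,-140,-290,120,-0.2,3,0,-140,-330,140,-0.2,3,0,-140,-330,140,-0.2,3,0]' 1 30; python3 st.py; python3 look.py side 130 90 220 160 37; python3 look.py top 90 130 160 110 37
```

```text
time_s: 79.9
ee_pos: [0.4436, -0.1565, 0.2341]
tool_rot: [[0.997, -0.002, -0.081], [0.081, -0.012, 0.997], [-0.003, -1.0, -0.012]]
force: [0.6, 0.1, 0.5]
finger_gap: 0.0004
t 79.9 pos [ 443.6 -156.5  234.1] jaw 94.6 down [-0.002 -0.012 -1.   ] F [0.6 0.1 0.5] M [ 0.09 -0.16 -0.  ] gap 0.4 q [ 0.68  0.35 -0.55  1.93  0.24  0.93  1.66]
scale 3.272727272727273
scale 4.5
```

View pics/side37z.png

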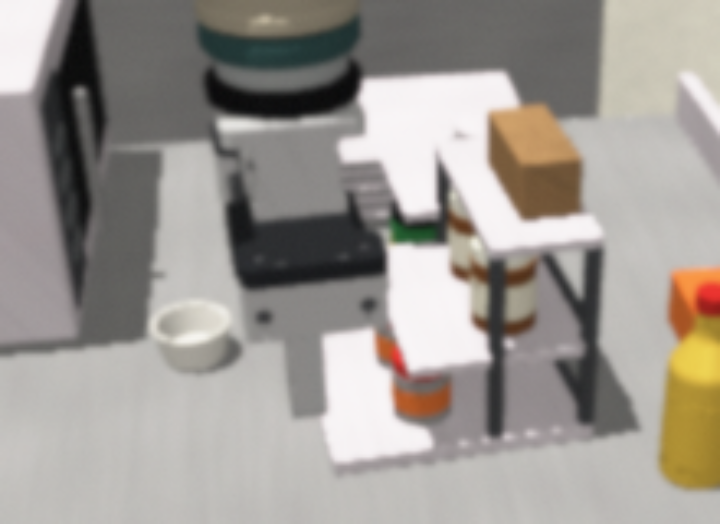

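View pics/top37z.png

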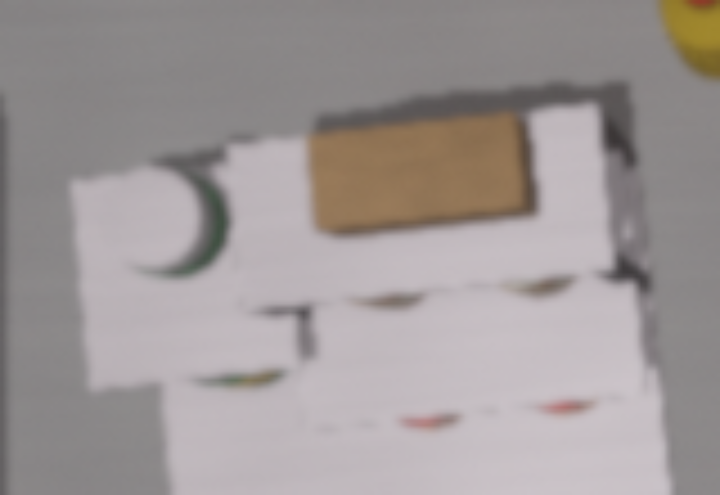

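```bash
python3 - <<'E'
from h import *
np.set_printoptions(suppress=True,precision=1)
for (u,v),z,b in (((430,430),.073,65),((568,413),.073,65),((390,308),.170,130),((542,296),.170,130),((245,386),.110,100)):
    p=ray("top",[(u/4.5+90-.4,v/4.5+130-.4)],z)[0]; print(torack(p),"out",b-torack(p)[0])
E
```

```text
[ 57.8 -23.1] out 7.173976588937549
[  59.  -105.9] out 6.012692778311717
[124.8 -29. ] out 5.183385763013121
[ 122.2 -112.6] out 7.788170746404802
[94.  73.4] out 6.005159311349573
```

```bash
python3 -m creep '[0,-50,0,0,0,0,0,-100,0,0,0,0,0,-150,0,0,0,0,0,-200,0,0,0,0,10,-250,0,0,0,0,40,-274,0,0,0,0,80,-274,0,0,0,0,120,-270,0,0,0,0,160,-264,0,0,0,0,186,-264,0,0,0,0,186,-264,-10,0,0,0,186,-264,-30,0,0,0]' 1 30; python3 st.py; python3 look.py side 180 60 380 330 38
```

```text
time_s: 81.5
ee_pos: [0.6304, -0.4148, 0.2026]
tool_rot: [[0.996, -0.002, -0.088], [0.088, -0.011, 0.996], [-0.003, -1.0, -0.01]]
force: [-0.0, -1.0, 0.2]
finger_gap: 0.0003
t 81.5 pos [ 630.4 -414.8  202.6] jaw 95.1 down [-0.002 -0.011 -1.   ] F [-0.  -1.   0.2] M [ 0.06 -0.12 -0.01] gap 0.3 q [ 0.74  0.81 -0.44  1.14  0.34  1.25  1.98]
scale 1.696969696969697
```

View pics/side38z.png

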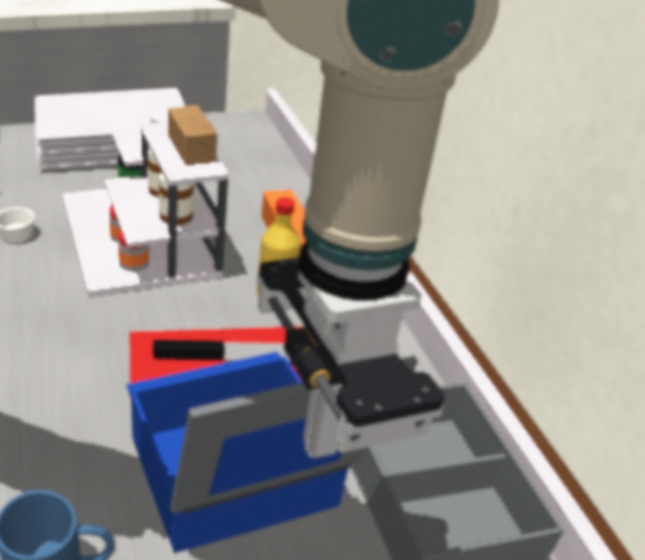

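```bash
python3 -m creep '[-2.8,20,0,0,0,0,-4.9,35,0,0,0,0,-6.8,48,0,0,0,0,-8.5,60,0,0,0,0,-10.3,72,0,0,0,0,-12,84,0,0,0,0,-13.7,96,0,0,0,0,-15.4,108,0,0,0,0,-17.1,120,0,0,0,0,-19,133,-2,0,0,0,-19,133,-2,0,0,0]' 1 30; python3 st.py; python3 look.py side 180 60 380 330 39
```

```text
time_s: 82.92
ee_pos: [0.6116, -0.2808, 0.2015]
tool_rot: [[0.996, -0.002, -0.089], [0.089, -0.009, 0.996], [-0.003, -1.0, -0.009]]
force: [-0.3, 0.1, -0.0]
finger_gap: 0.0004
t 82.925 pos [ 611.6 -280.8  201.5] jaw 95.1 down [-0.002 -0.009 -1.   ] F [-0.3  0.1 -0. ] M [ 0.09 -0.09 -0.02] gap 0.4 q [ 0.64  0.68 -0.46  1.42  0.33  1.11  1.78]
scale 1.696969696969697
```

View pics/side39z.png

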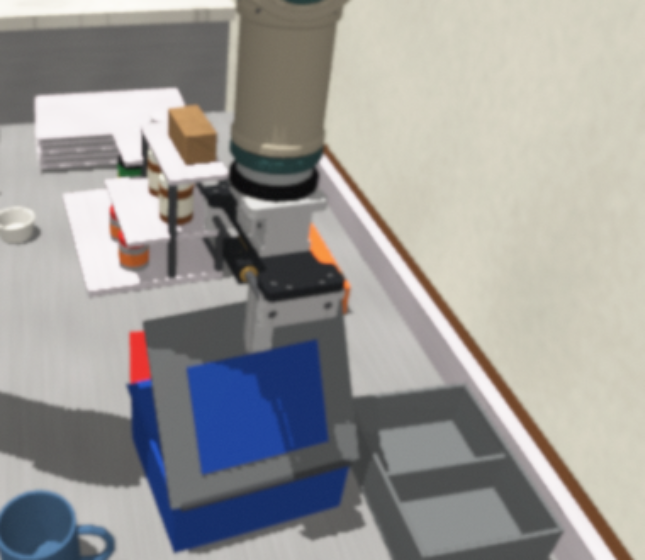

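```bash
python3 -m creep '[-1.5,11,-10,0,0,0,-3.1,21.8,-20,0,0,0,-4.5,32,-30,0,0,0,-5.9,41.6,-40,0,0,0,-7,50,-50,0,0,0,-8.2,57.4,-60,0,0,0,-9,64,-72,0,0,0,-9.9,69.3,-84,0,0,0,-10.5,73,-96,0,0,0,-11,77,-106,0,0,0,-11,77,-106,0,0,0]' 1 30; python3 st.py; python3 look.py side 180 60 380 330 40
```

```text
time_s: 84.35
ee_pos: [0.5999, -0.2055, 0.0944]
tool_rot: [[0.996, -0.003, -0.088], [0.088, -0.01, 0.996], [-0.004, -1.0, -0.009]]
force: [0.4, 0.9, 0.6]
finger_gap: 0.0003
t 84.35 pos [ 599.9 -205.5   94.4] jaw 95.0 down [-0.003 -0.01  -1.   ] F [0.4 0.9 0.6] M [ 0.01 -0.15 -0.01] gap 0.3 q [ 0.52  0.74 -0.41  1.64  0.39  0.84  1.6 ]
scale 1.696969696969697
```

View pics/side40z.png

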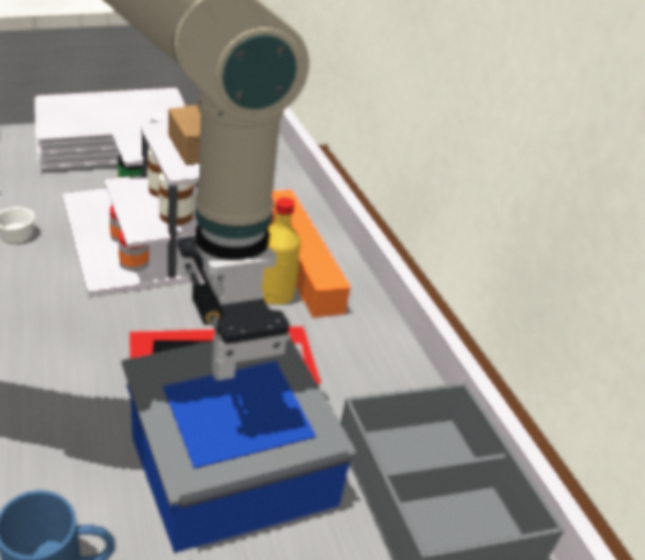

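```bash
python3 -m creep '[-0.3,2,-8,0,0,0,-0.5,3,-14,0,0,0,-0.5,3,-20,0,0,0,-0.5,3,-20,0,0,0]' 1 30; python3 st.py; python3 -m creep '[0,0,-2,0,0,0,0,0,-4,0,0,0,0,0,-4,0,0,0]' 1 30; python3 st.py
```

```text
time_s: 84.9
ee_pos: [0.6001, -0.2029, 0.0753]
tool_rot: [[0.996, -0.002, -0.087], [0.087, -0.01, 0.996], [-0.002, -1.0, -0.01]]
force: [1.2, 0.7, 0.6]
finger_gap: 0.0003
t 84.9 pos [ 600.1 -202.9   75.3] jaw 95.0 down [-0.002 -0.01  -1.   ] F [1.2 0.7 0.6] M [ 0.2  -0.2   0.02] gap 0.3 q [ 0.51  0.76 -0.4   1.66  0.4   0.8   1.59]
time_s: 85.28
ee_pos: [0.6003, -0.2029, 0.0748]
tool_rot: [[0.996, -0.001, -0.087], [0.087, -0.012, 0.996], [-0.002, -1.0, -0.011]]
force: [-6.3, 1.8, 23.9]
finger_gap: 0.0002
t 85.275 pos [ 600.3 -202.9   74.8] jaw 95.0 down [-0.001 -0.012 -1.   ] F [-6.3  1.8 23.9] M [0.56 1.57 0.02] gap 0.2 q [ 0.51  0.76 -0.4   1.66  0.4   0.8   1.59]
```

```bash
python3 -m creep '[0,0,10,0,0,0,0,0,60,0,0,0,0,0,110,0,0,0,-40,0,120,0,0,0,-80,-20,130,0,0,0,-120,-60,130,0,0,0,-160,-110,130,0,0,0,-200,-160,130,0,0,0,-240,-210,130,0,0,0,-270,-260,130,0,0,0,-300,-310,130,0,0,0,-300,-310,130,0,0,0]' 1 30; python3 st.py; python3 look.py side 130 80 380 330 41; python3 look.py top 80 90 400 220 41; python3 - <<'E'
from h import *
np.set_printoptions(suppress=True,precision=1)
for n in ("side","top"):
    W=np.load(f"W_{n}.npy")*1000
    cx=(W[...,:2]-CO)@Ca; cy=(W[...,:2]-CO)@Cb
    for lo,hi in ((-100,-70),(-60,-20),(40,75)):
        m=(cx>lo)&(cx<hi)&(abs(cy)<85); print(n,lo,hi,np.nanmedian(W[m][:,2]))
for l in ("knife","short1","mid1","tall1","sauce","ramekin","mug","can","teabox"): print(l,[(np.round(r["location"]*1000 if hasattr(r["location"],'shape') else np.array(r["location"])*1000),round(r["p"],2)) for r in look_for(l,"top")[:2]])
E
```

```text
time_s: 86.78
ee_pos: [0.295, -0.5178, 0.2004]
tool_rot: [[0.997, -0.004, -0.077], [0.077, -0.012, 0.997], [-0.005, -1.0, -0.011]]
force: [0.5, 0.0, -0.6]
finger_gap: 0.0005
t 86.775 pos [ 295.  -517.8  200.4] jaw 94.4 down [-0.004 -0.012 -1.   ] F [ 0.5  0.  -0.6] M [ 0.15 -0.2   0.01] gap 0.5 q [ 1.29  0.56 -0.45  1.66  0.3   0.98  2.38]
scale 1.696969696969697
scale 1.8
side -100 -70 93.81169036827615
side -60 -20 96.19330826217798
side 40 75 94.54397129772043
top -100 -70 92.24381983133073
top -60 -20 94.8743585090011
top 40 75 93.40649953200543
knife [(array([665., -57.,  18.]), 0.8), (array([ 382., -357.,   38.]), 0.52)]
short1 []
mid1 [(array([586., 171., 140.]), 0.43), (array([580., 256., 133.]), 0.38)]
tall1 [(array([542., 359.,  75.]), 0.59)]
sauce [(array([ 605., -243.,   92.]), 0.71), (array([742.,  70., 117.]), 0.61)]
ramekin [(array([346., 324.,  11.]), 0.73), (array([ 603., -234.,   91.]), 0.23)]
mug [(array([ 382., -357.,   38.]), 0.84)]
can [(array([626., 369., 184.]), 0.61)]
teabox [(array([638., 218., 238.]), 0.69)]
```

View pics/side41z.png

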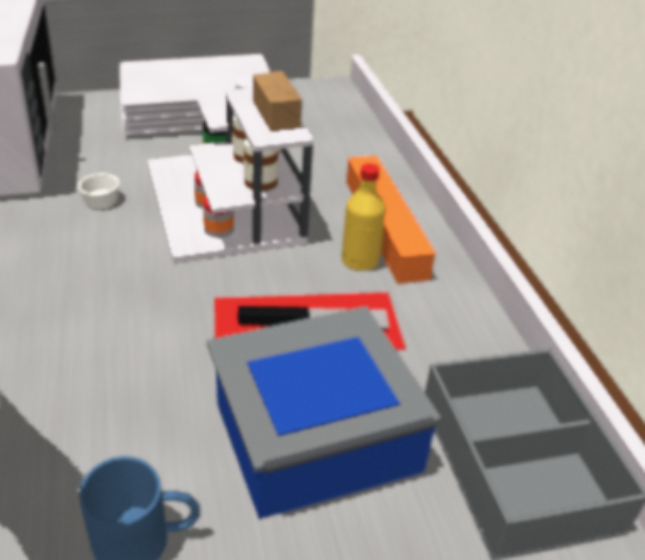

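View pics/top41z.png

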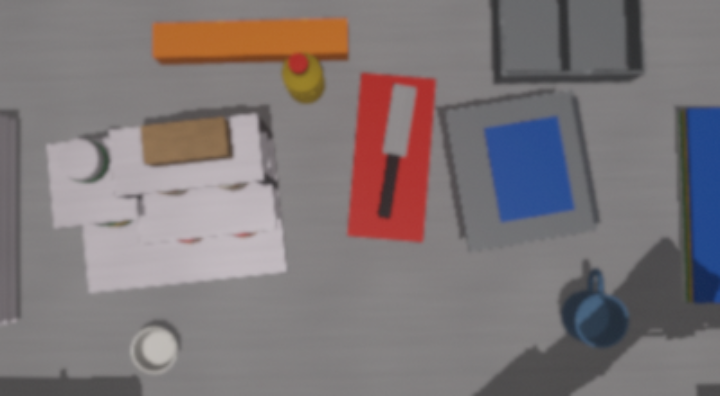

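```bash
python3 -c "
from station import *
print(hand_in())"
```

```text
the job is handed in; nothing more can be done
None
```

The job is done and handed in, with the arm's clock at about 87 s of the 210 s allowed. No verdict came back.

**What I did**
- I lifted the lid with the knife blade in the slot and swung it open to about 1.78 rad. Then I put the knife back on the mat.
- All five jars were present. I placed each on its landing and pushed it in: two short jars on the low tier, two medium on the middle tier, and the tall one in the tall bay.
- I shut the empty crate with closed fingers, pressing down to about 24 N at the stop.

**Last checks**
- **Jars:** by the top camera, they stick out about 5 to 8 mm, against the 15 mm allowed. They looked upright in the side view.
- **Lid:** it reads about 92 to 96 mm high across its length, as it did before opening, so I take it as shut.
- **Knife:** it lies on the mat where it started.
- **Bystanders:** the mug, ramekin, sauce bottle, can and tea box were within about 5 mm of their first readings. That is about the accuracy of those readings.

**What failed or disagreed**
- **Fingertip position:** the fingertips sit about 37 mm short of where the reported tool point puts them. Touching the mat and the lid gave this figure; the images suggested about 44 mm. I worked from the touch value.
- **Knife grasp:** the first two attempts closed on nothing, one lifted too early and one too high. The knife did not move, and the third attempt held.
- **Force while feeling for height:** the wrist force reached about 20 to 24 N on the mat, the first jar and the lid, well under the limit.

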